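# Inspect a compute module on the sloped rest, then lay it on the test stand

### The arm

A 7-joint arm with a two-finger parallel gripper is mounted at the origin on the work surface. World frame = base frame: x ahead of the robot, y to its left, z up, the work surface at z = 0. Lengths are in m, angles in rad, forces in N, time in s.
With the tool pointing down it reaches from about 0.4 to 0.875 m from the base axis. Payload 19.3 kg.
Tool frame: the origin (TCP) lies at the very end of the fingers, on their centre line; the grasp point (between the pads) lies 19 mm behind it; y points along the fingers, x is the direction in which the jaws open and shut, and the axes are right-handed (so a half turn about y gives the same grasp; the last joint's range is limited). The gripper opens to 85 mm and grips with 20 to 120 N. Pads are 22 mm wide; open, the fingers measure 114 mm over their backs; the gripper's body (76 mm by 85 mm) begins 54 mm behind the grasp point. The pads swing forward as they close: fully open they stand 13 mm farther back than shut.
Start: joints at [-1.177, 0.521, -0.036, 1.599, 0.021, 1.021, -0.113], TCP at [0.28, 0.559, 0.231] pointing down, gripper open.
Joint ranges: [-2.91, 2.91], [-0.3, 2.13], [-1.5, 1.42], [0.17, 2.43], [-1.26, 4.41], [0.16, 1.93], [-2.52, 2.52]. Speed limits (rad/s): [1.89, 1.89, 2.39, 2.39, 3.01, 3.01, 3.01].

### API

Orientations are given as [roll, pitch, yaw] about the fixed x, y, z axes, in that order (R = Rz(yaw) Ry(pitch) Rx(roll)).
In Python, from workcell import bot gives the robot as it stands. The module is installed in compiled form; this text tells all that it offers.
- The arm moves only by the shell command python3 -m crank 'ROWS' [FORCE]. ROWS is JSON, a list of rows, each an object of numbers: "hand": the closure, from 0 (fully open) to 1 (shut); "dx", "dy", "dz": the shift along the tool's x, y, z in mm; "yaw": the turn about the tool's y in rad. In form: [{"hand": .., "dx": .., "dy": .., "dz": .., "yaw": ..}, ...]. A call has 1 to 12 rows; each row is the pose to reach, as a shift and turn from the pose commanded when the call began, along the tool's axes at that moment; what a row does not reach only later rows make up. A row lasts 1/12 s, in which the tool goes at most 41.7 mm and 7.16 degrees, less where a joint would pass 70% of its speed; a pose out of reach is approached as far as the arm can. A call with a gripper value outside its range is refused whole. The fingers move at their own pace and stop on an object; FORCE is the grip in N (left out, the last holds). Time passes only in rows, so rows that repeat a pose let the fingers close. It gives the time, the measured TCP pose, the force and the opening at its end, in the units of the state.
- bot.observe(): the state, without advancing time (a new reading comes with each control period).
- bot.grab_frame(name): name is "scene" or "top" or "wrist"; returns the picture (384x512x3 uint8, red, green, blue); there is no depth.
- bot.camera_info(name): a dict with "fx", "fy", "cx", "cy" (pixels), "dist" ([k1, k2, p1, p2, k3] as OpenCV has them; the pictures are not rectified), "rvec" (rotation vector, rad) and "tvec" (3), from world to camera coordinates, as OpenCV has them. Camera axes: x right, y down, z forward; pixel columns grow to the right and rows downward; lengths in m; the calibration is good to about 2 mm. A picture is of the moment at which its call begins: read the wrist's pose just before it. camera_info takes no time and is no camera call; for the wrist camera it gives the pose at the moment of the call.
- bot.job_done(): hands the job in, once; it reports no verdict.
The state is a dict: "clock": time; "qpos": joint angles; "qd": joint speeds; "joint_efforts": joint torques, N m; "position": TCP position; "tool_rot": TCP orientation; "force": force on the tool from outside, world axes, zero at the start; "moment": the same for the moment, N m; "grip_width": finger opening in m.
Only numpy, scipy, OpenCV 4.12 (cv2) and the standard library are available. Lean on these libraries where they do the work, as an engineer would, in place of code of your own. Each camera call takes 0.05 s, during which the arm holds its last target.

### The job

Take the tall circuit module out of the slotted rack and lay it back on the sloped inspection rest, its lower end on the ledge, finned side facing out, centred, and let go of it. Then take it again and lay it flat across the two narrow rails of the black test stand, finned side up, centred and square, and let go. Do not drop it, and leave the two short modules in the rack.

Things in the scene. Friction and masses are not known exactly. Their poses are not given: they have to be found in the camera images.
- module: Tall module: slab 130 x 56 x 8 mm, about 0.17 kg, aluminium plate (back, -x) with dark green board (face, +x). Origin: centre of its lower end, mid-thickness; z along its length to the upper end, y across. On the face a finned aluminium block, 34 mm square, 8 mm proud, 66 mm up. Top 45 mm and long edges bare. Starts z up in any rack slot, leaning up to 5 degrees, face to the rack's +x.
- module_mid (a point): Centre of the tall module's slab: 65 mm from its lower end, at mid-thickness and mid-width. Axes as module.
- short_a: A short module in the rack, 70 mm long, 56 mm wide, 8 mm thick, upright; origin at the centre of its lower end, z up. Leave it there.
- short_b: The other short module, the same as short_a. Leave it there.
- rack: Fixed grey plastic rack, 170 mm (x) by 76 mm (y). Origin: centre of its underside on the bench, z up. Three slots at x = -52, 0, 52 mm, running along y, each 11 mm wide between walls 6 mm thick and 70 mm long; slot floor 8 mm and wall tops 42 mm above the bench.
- easel: Fixed grey sloped rest; origin on the bench, z up; base 130 x 70 x 8 mm. Slope faces its +x: plate 34 mm wide, 80 mm long, 50 degrees from level; up-slope is (-0.643, 0, 0.766), outward normal (0.766, 0, 0.643). At (45, 0, 35) mm it meets a ledge square to it, 50 mm wide, sticking out 14 mm. A module on it overhangs the plate 11 mm each side and 50 mm at the top.
- easel_mid (a point): Where module_mid is when the tall module lies properly on the rest: 65 mm up the slope from the ledge, 4 mm off the slope, at (6.3, 0, 87.4) mm from the rest's origin. Axes as easel.
- stand: Fixed black plastic test stand, open in the middle. Origin: centre of its footprint on the bench, z up. Two rails along its y at x = -50 and 50 mm, each 8 mm wide, 90 mm long, flat tops 70 mm above the bench, on end posts; a bar 12 mm wide, 8 mm high joins them on the bench. The module lies across both rails, length along the stand's x, either end first.
- stand_mid (a point): Where module_mid is when the module lies centred and flat on the rails: 74 mm above the stand's origin. Axes as stand.

How it is judged:
By the outcome, as a careful person would: the job done as asked, in the order asked, and still so for the second after the job is handed in, with the robot touching nothing.
It also fails if it takes over 66 s, if anything falls off the work surface, if the arm or the gripper's body presses on something with over 40 N, if the wrist force passes 120 N, or if a joint passes its speed limit or range.

## Working session

There is one attempt and no reset: what is moved stays moved. The work goes in short steps, Python scripts to look and compute and a shell command to move; the robot and the scene stay as the last step left them, time stands still between calls to the robot, and variables do not carry over. Pictures are saved under pics/ and viewed, and the job is handed in when it is done.

```bash
mkdir -p pics; ls
cat > h.py <<'E'
import numpy as np, cv2
from workcell import bot
from scipy.spatial.transform import Rotation as R
def snap(n,f):
    im=bot.grab_frame(n); cv2.imwrite(f'pics/{f}.png',cv2.cvtColor(im,cv2.COLOR_RGB2BGR)); return im
def ci(n):
    c=bot.camera_info(n); K=np.array([[c['fx'],0,c['cx']],[0,c['fy'],c['cy']],[0,0,1]]);return K,np.array(c['dist'],float),np.array(c['rvec'],float),np.array(c['tvec'],float)
def ray(n,uv,C=None):
    K,d,r,t=C or ci(n); p=cv2.undistortPoints(np.array(uv,float).reshape(-1,1,2),K,d).reshape(-1,2)
    Rm=cv2.Rodrigues(r)[0]; D=np.c_[p,np.ones(len(p))]@Rm; return -Rm.T@t.ravel(), D/np.linalg.norm(D,axis=1)[:,None]
def onz(n,uv,z,C=None):
    o,D=ray(n,uv,C); z=np.asarray(z,float)*np.ones(len(D)); return o+D*((z-o[2])/D[:,2])[:,None]
def proj(n,X,C=None):
    K,d,r,t=C or ci(n); return cv2.projectPoints(np.array(X,float).reshape(-1,1,3),r,t,K,d)[0].reshape(-1,2)
def tri(n1,u1,n2,u2):
    o1,d1=ray(n1,u1);o2,d2=ray(n2,u2);out=[]
    for a,b in zip(d1,d2):
        s=np.linalg.lstsq(np.c_[a,-b],o2-o1,rcond=None)[0]; p,q=o1+a*s[0],o2+b*s[1]; out.append(np.r_[(p+q)/2,np.linalg.norm(p-q)])
    return np.array(out)
E
python3 - <<'E'
from h import *
np.set_printoptions(precision=4,suppress=True)
print(bot.observe())
for n in ['scene','top','wrist']:
    snap(n,n+'0'); o,d=ray(n,[[256,192]]); print(n,o,d, ci(n)[0][0,0])
E
```

```text
pics
{'clock': 0.0, 'qpos': array([-1.1772,  0.522 , -0.0363,  1.5999,  0.0212,  1.0211, -0.1128]), 'qd': array([ 0.0001, -0.0005, -0.002 , -0.0001,  0.0013,  0.001 ,  0.0022]), 'joint_efforts': array([  0.0013, -92.7109,   1.9805, -36.9886,   0.0179,   0.0091,
         0.    ]), 'position': array([0.2795, 0.5587, 0.2307]), 'tool_rot': array([-1.5709,  0.0011,  1.107 ]), 'force': array([-0.0268, -0.5131,  0.6522]), 'moment': array([-0.0298,  0.0206,  0.0132]), 'grip_width': 0.08553765730906564}
scene [1.0805 0.2098 0.7816] [[-0.6029 -0.2057 -0.7709]] 361.43322585162343
top [ 0.3771 -0.0015  0.9128] [[ 0.1694 -0.0077 -0.9855]] 361.9556719422377
wrist [0.2119 0.5933 0.3734] [[ 0.2532 -0.1295 -0.9587]] 283.2397659351512
```

View pics/scene0.png

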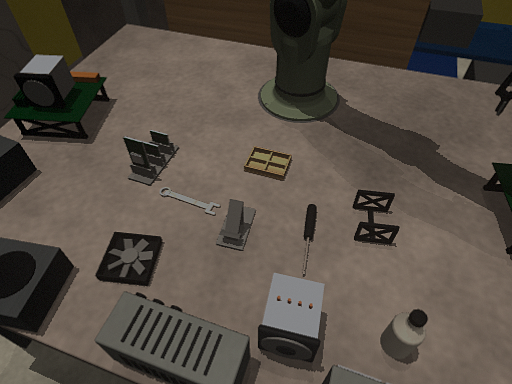

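View pics/top0.png

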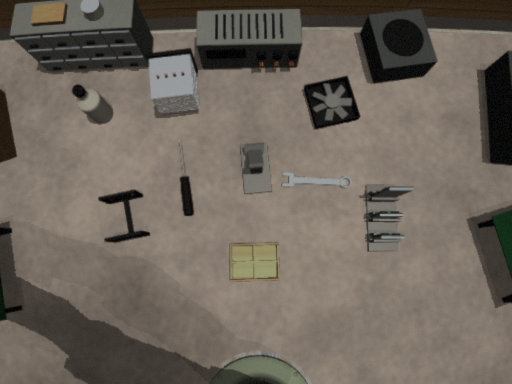

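View pics/wrist0.png

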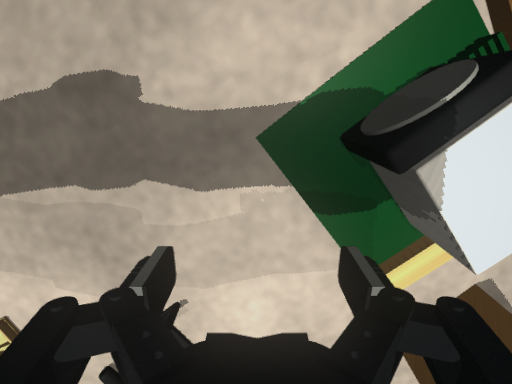

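Run:
```python
import cv2
s=cv2.imread('pics/scene0.png');t=cv2.imread('pics/top0.png')
f=lambda im,x,y,w,h,k,n:cv2.imwrite(f'pics/{n}.png',cv2.convertScaleAbs(cv2.resize(im[y:y+h,x:x+w],None,fx=k,fy=k,interpolation=cv2.INTER_CUBIC),alpha=1.6))
f(s,115,120,80,70,8,'c_srack');f(s,205,190,60,65,8,'c_seas');f(s,345,180,65,70,8,'c_sst')
f(t,355,175,65,80,7,'c_track');f(t,232,135,50,65,8,'c_teas');f(t,92,180,66,70,8,'c_tst')
```

```text
(no output)
```

View pics/c_srack.png

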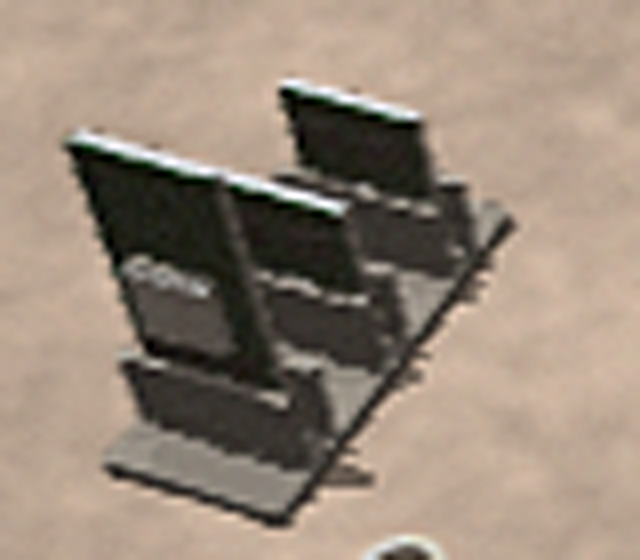

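View pics/c_track.png

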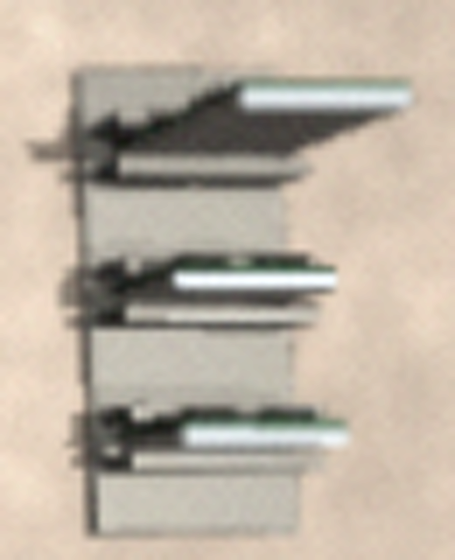

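View pics/c_teas.png

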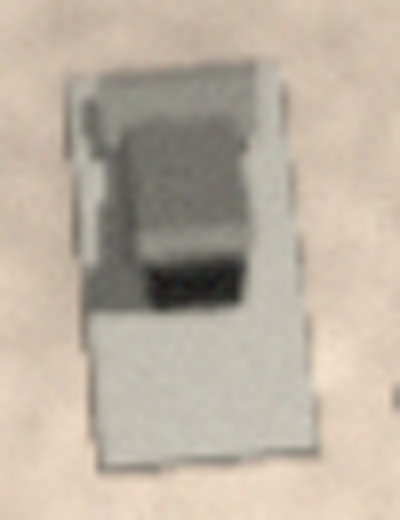

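View pics/c_tst.png

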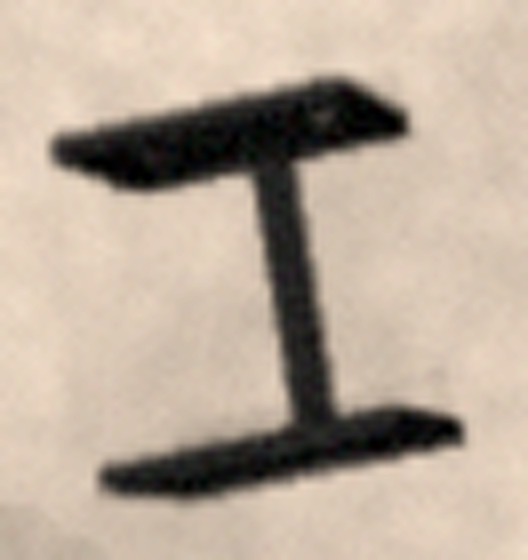

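View pics/c_seas.png

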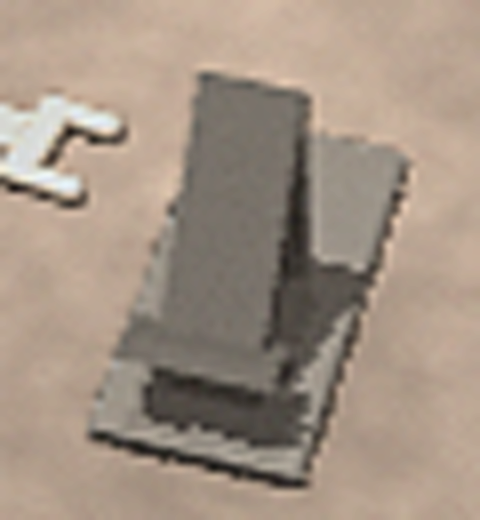

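View pics/c_sst.png

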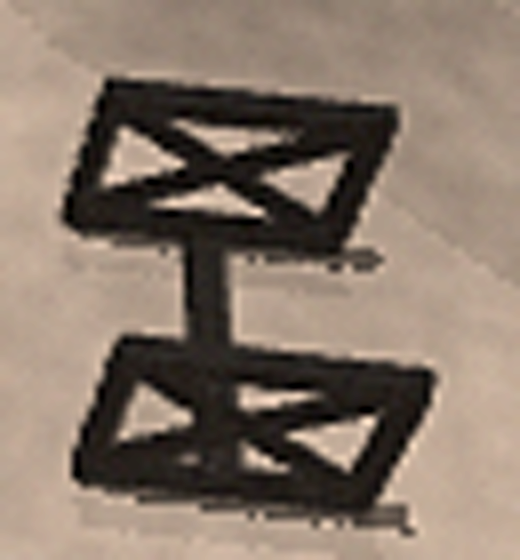

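Run:
```python
from h import *
np.set_printoptions(precision=4,suppress=True)
def cp(pts,x,y,k): return (np.array(pts,float)+.5)/k-.5+[x,y]
print('rack base',onz('top',cp([[80,70],[97,533],[298,530]],355,175,7),.008))
print('tall top strip back/front',onz('top',cp([[240,97],[410,97]],355,175,7),.138))
print('tall top tri',tri('scene',cp([[73,135],[230,183]],115,120,8),'top',cp([[412,90],[240,90]],355,175,7)))
print('short tops',onz('top',cp([[174,278],[336,278],[185,434],[348,434]],355,175,7),.078))
print('easel base',onz('top',cp([[68,77],[275,62],[318,452],[100,468]],232,135,8),.008))
e=tri('scene',cp([[200,75],[307,95]],205,190,8),'top',cp([[242,258],[140,258]],232,135,8)); print('easel plate top',e)
print('stand rails',onz('top',cp([[52,150],[405,128],[100,480],[462,435]],92,180,8),.07))
s=tri('scene',cp([[108,82],[398,110],[125,342],[435,377]],345,180,8),'top',cp([[462,428],[105,470],[405,118],[55,142]],92,180,8)); print(s)
```

```text
rack base [[ 0.5449 -0.2923  0.008 ]
 [ 0.3764 -0.2861  0.008 ]
 [ 0.3746 -0.3601  0.008 ]]
tall top strip back/front [[ 0.5109 -0.3015  0.138 ]
 [ 0.5095 -0.3573  0.138 ]]
tall top tri [[ 0.5114 -0.3573  0.1401  0.0001]
 [ 0.5125 -0.3     0.1371  0.004 ]]
short tops [[ 0.4601 -0.2966  0.078 ]
 [ 0.4584 -0.3528  0.078 ]
 [ 0.4079 -0.2963  0.078 ]
 [ 0.4059 -0.3523  0.078 ]]
easel base [[ 0.6597  0.0295  0.008 ]
 [ 0.6632 -0.0379  0.008 ]
 [ 0.5341 -0.0476  0.008 ]
 [ 0.5307  0.0217  0.008 ]]
easel plate top [[ 0.5794 -0.0262  0.0883  0.0064]
 [ 0.5786  0.0059  0.0911  0.0015]]
stand rails [[0.5164 0.369  0.07  ]
 [0.5203 0.2619 0.07  ]
 [0.4182 0.3504 0.07  ]
 [0.4293 0.243  0.07  ]]
[[0.43   0.2549 0.0623 0.0189]
 [0.4206 0.3484 0.0752 0.0029]
 [0.5244 0.2759 0.0553 0.0182]
 [0.5181 0.3681 0.0731 0.0024]]
```

```bash
cat >> h.py <<'E'
np.set_printoptions(precision=4,suppress=True)
def go(p,tyaw):
    o=bot.observe(); M=R.from_euler('xyz',o['tool_rot']).as_matrix(); d=M.T@(np.array(p)-o['position'])*1000
    a=np.arctan2(M[1,0],M[0,0]); w=(tyaw-a+np.pi)%(2*np.pi)-np.pi
    print('t',round(o['clock'],2),'shift mm',d,'yaw',-w,'tool x ang',a, 'rot', o['tool_rot'])
E
python3 - <<'E'
from h import *
go([.46,.31,.30],1.54); go([.56,-.01,.30],1.54)
E
```

```text
t 0.15 shift mm [-141.7845  -69.0062 -272.6985] yaw -0.43300238268490254 tool x ang 1.1069976173150975 rot [-1.5708  0.0009  1.107 ]
t 0.15 shift mm [-383.2446  -68.7887 -505.286 ] yaw -0.43300238268490254 tool x ang 1.1069976173150975 rot [-1.5708  0.0009  1.107 ]
```

```bash
python3 -m crank '[{"hand":0,"dx":-20,"dy":-30,"dz":-35,"yaw":-0.1},{"hand":0,"dx":-40,"dy":-69,"dz":-75,"yaw":-0.2},{"hand":0,"dx":-60,"dy":-69,"dz":-115,"yaw":-0.3},{"hand":0,"dx":-80,"dy":-69,"dz":-155,"yaw":-0.433},{"hand":0,"dx":-100,"dy":-69,"dz":-195,"yaw":-0.433},{"hand":0,"dx":-120,"dy":-69,"dz":-235,"yaw":-0.433},{"hand":0,"dx":-142,"dy":-69,"dz":-273,"yaw":-0.433},{"hand":0,"dx":-142,"dy":-69,"dz":-273,"yaw":-0.433},{"hand":0,"dx":-142,"dy":-69,"dz":-273,"yaw":-0.433},{"hand":0,"dx":-142,"dy":-69,"dz":-273,"yaw":-0.433}]'
python3 - <<'E'
from h import *
snap('wrist','w_stand'); np.save('w_stand.npy',np.array(ci('wrist'),dtype=object),allow_pickle=True)
go([.54,-.01,.30],1.54)
E
```

```text
clock: 0.98
position: [0.4615, 0.3077, 0.3003]
tool_rot: [-1.571, 0.001, 1.536]
force: [0.6, 1.1, -0.2]
grip_width: 0.0852
t 1.03 shift mm [-316.6432    0.1689  -89.8088] yaw -0.001432860685557813 tool x ang 1.538567139314442 rot [-1.5705  0.      1.5386]
```

View pics/w_stand.png

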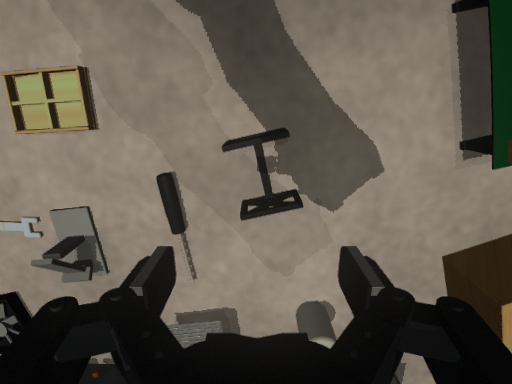

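```bash
python3 -m crank '[{"hand":0,"dx":-40,"dy":0,"dz":-12,"yaw":0},{"hand":0,"dx":-80,"dy":0,"dz":-24,"yaw":0},{"hand":0,"dx":-120,"dy":0,"dz":-36,"yaw":0},{"hand":0,"dx":-160,"dy":0,"dz":-48,"yaw":0},{"hand":0,"dx":-200,"dy":0,"dz":-60,"yaw":0},{"hand":0,"dx":-240,"dy":0,"dz":-72,"yaw":0},{"hand":0,"dx":-280,"dy":0,"dz":-84,"yaw":0},{"hand":0,"dx":-316,"dy":0,"dz":-90,"yaw":0},{"hand":0,"dx":-316,"dy":0,"dz":-90,"yaw":0},{"hand":0,"dx":-316,"dy":0,"dz":-90,"yaw":0}]'
python3 - <<'E'
from h import *
snap('wrist','w_eas'); np.save('w_eas.npy',np.array(ci('wrist'),dtype=object),allow_pickle=True)
go([.49,-.33,.30],1.54)
f=lambda n,x,y,w,h,k:cv2.imwrite(f'pics/c_{n}.png',cv2.convertScaleAbs(cv2.resize(cv2.imread(f'pics/{n}.png')[y:y+h,x:x+w],None,fx=k,fy=k,interpolation=cv2.INTER_CUBIC),alpha=1.6))
f('w_stand',210,115,105,115,5)
E
```

```text
clock: 1.87
position: [0.5405, -0.0095, 0.3]
tool_rot: [-1.57, 0.0, 1.538]
force: [-0.8, 0.6, -0.5]
grip_width: 0.0854
t 1.92 shift mm [-323.5679   -0.0512   40.6923] yaw 0.0006395527020521818 tool x ang 1.5406395527020522 rot [-1.5704 -0.0005  1.5406]
```

View pics/w_eas.png

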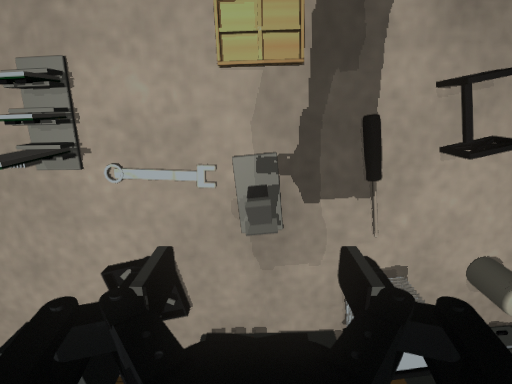

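View pics/c_w_stand.png

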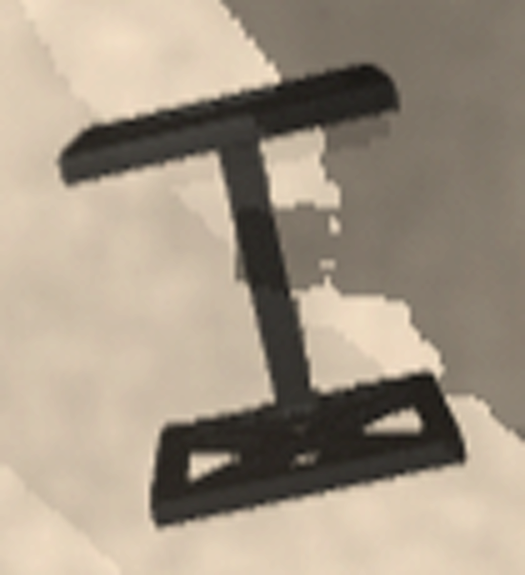

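```bash
python3 - <<'E'
from h import *
C=list(np.load('w_stand.npy',allow_pickle=True)); C=[np.array(c,float) for c in C]
cp=lambda p:(np.array(p,float)+.5)/5-.5+[210,115]
P=onz('wrist',cp([[60,158],[68,186],[397,90],[397,113],[152,497],[158,525],[462,437],[466,461]]),.07,C); print(P)
print('center',P.mean(0)); n=P[:4].mean(0);f=P[4:].mean(0);print('sep',np.linalg.norm(f-n),'yaw',np.arctan2(*(f-n)[[1,0]])); 
print('rail yaws', [np.arctan2(-(b-a)[0],(b-a)[1]) for a,b in [(P[0],P[2]),(P[1],P[3]),(P[4],P[6]),(P[5],P[7])]],[np.linalg.norm(b-a) for a,b in [(P[0],P[2]),(P[1],P[3]),(P[4],P[6]),(P[5],P[7])]])
f=lambda n,x,y,w,h,k:cv2.imwrite(f'pics/c_{n}.png',cv2.convertScaleAbs(cv2.resize(cv2.imread(f'pics/{n}.png')[y:y+h,x:x+w],None,fx=k,fy=k,interpolation=cv2.INTER_CUBIC),alpha=1.6))
f('w_eas',225,145,65,95,6)
E
python3 -m crank '[{"hand":0,"dx":-40,"dy":0,"dz":0,"yaw":0},{"hand":0,"dx":-80,"dy":0,"dz":5,"yaw":0},{"hand":0,"dx":-120,"dy":0,"dz":10,"yaw":0},{"hand":0,"dx":-160,"dy":0,"dz":20,"yaw":0},{"hand":0,"dx":-200,"dy":0,"dz":30,"yaw":0},{"hand":0,"dx":-240,"dy":0,"dz":41,"yaw":0},{"hand":0,"dx":-280,"dy":0,"dz":41,"yaw":0},{"hand":0,"dx":-320,"dy":0,"dz":41,"yaw":0},{"hand":0,"dx":-323,"dy":0,"dz":41,"yaw":0},{"hand":0,"dx":-323,"dy":0,"dz":41,"yaw":0}]'
python3 - <<'E'
from h import *
snap('wrist','w_rack'); np.save('w_rack.npy',np.array(ci('wrist'),dtype=object),allow_pickle=True)
E
```

```text
[[0.4313 0.2651 0.07  ]
 [0.4387 0.2667 0.07  ]
 [0.4166 0.3534 0.07  ]
 [0.4225 0.3534 0.07  ]
 [0.5268 0.2845 0.07  ]
 [0.5353 0.2858 0.07  ]
 [0.5119 0.3715 0.07  ]
 [0.519  0.3727 0.07  ]]
center [0.4753 0.3191 0.07  ]
sep 0.0978587222040032 yaw 0.19514585568838988
rail yaws [np.float64(0.16437401208355962), np.float64(0.1844831246479471), np.float64(0.17015628997274773), np.float64(0.1858968890794181)] [np.float64(0.08948383912219021), np.float64(0.08814981177541735), np.float64(0.08827258595312881), np.float64(0.08848248141530879)]
clock: 2.75
position: [0.4898, -0.3308, 0.2998]
tool_rot: [-1.57, -0.0, 1.539]
force: [0.9, 0.9, 0.7]
grip_width: 0.0856
```

View pics/w_rack.png

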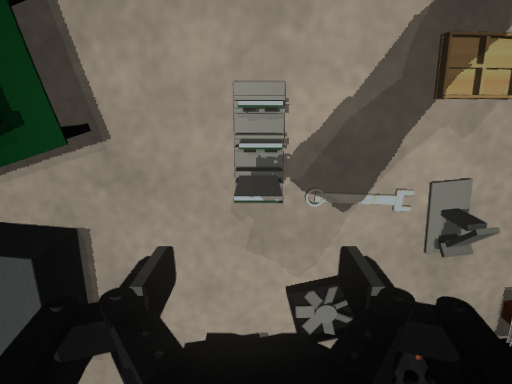

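View pics/c_w_eas.png

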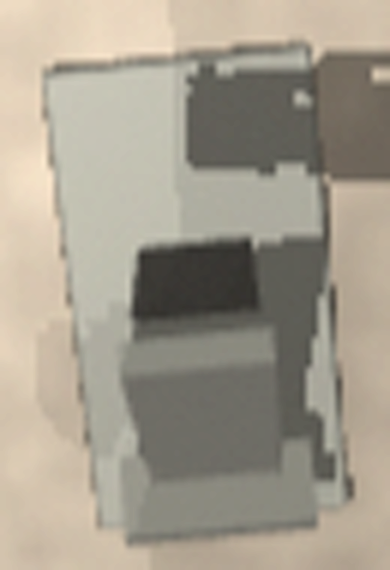

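Run:
```python
from h import *
L=lambda n:[np.array(c,float) for c in np.load(n,allow_pickle=True)]
C=L('w_eas.npy')
cp=lambda p:(np.array(p,float)+.5)/6-.5+[225,145]
for nm,p,z in [('base',[[45,68],[310,45],[350,500],[100,527]],.008),('platetop',[[125,376],[275,366]],.0963),('corner',[[147,480],[283,470]],.035),('ledge',[[125,543],[318,525]],.044)]:
    P=onz('w',cp(p),z,C);d=P[1]-P[0];print(nm,P,'mid',P[:2].mean(0),'len',np.linalg.norm(d),'yaw',np.arctan2(-d[0],d[1]))
f=lambda n,x,y,w,h,k:cv2.imwrite(f'pics/c_{n}.png',cv2.convertScaleAbs(cv2.resize(cv2.imread(f'pics/{n}.png')[y:y+h,x:x+w],None,fx=k,fy=k,interpolation=cv2.INTER_CUBIC),alpha=1.6))
f('w_rack',220,70,80,140,4)
```

```text
base [[ 0.5344 -0.0446  0.008 ]
 [ 0.5306  0.0236  0.008 ]
 [ 0.6574  0.0334  0.008 ]
 [ 0.6634 -0.0364  0.008 ]] mid [ 0.5325 -0.0105  0.008 ] len 0.0682355643009754 yaw 0.05599890807014653
platetop [[ 0.5876 -0.023   0.0963]
 [ 0.5863  0.0095  0.0963]] mid [ 0.587  -0.0068  0.0963] len 0.032478676204962635 yaw 0.03959323981549872
corner [[ 0.6381 -0.0217  0.035 ]
 [ 0.6364  0.0137  0.035 ]] mid [ 0.6373 -0.004   0.035 ] len 0.035372257319550786 yaw 0.04823183191674187
ledge [[ 0.6517 -0.0276  0.044 ]
 [ 0.6482  0.022   0.044 ]] mid [ 0.6499 -0.0028  0.044 ] len 0.04976117959902847 yaw 0.0704920174616051
```

View pics/c_w_rack.png

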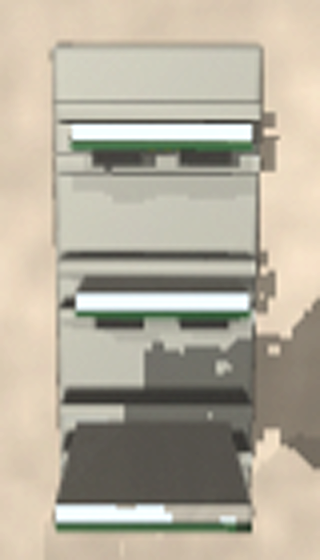

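Run:
```python
from h import *
L=lambda n:[np.array(c,float) for c in np.load(n,allow_pickle=True)]
C=L('w_rack.npy')
cp=lambda p:(np.array(p,float)+.5)/4-.5+[220,70]
for nm,p,z in [('tall back',[[57,503],[250,503]],.138),('tall front',[[57,530],[250,530]],.138),('shortb',[[76,292],[248,292]],.078),('shorta',[[71,123],[252,123]],.078),('baserear',[[53,46],[261,46]],.008),('walltops',[[60,390],[250,390]],.042)]:
    P=onz('w',cp(p),z,C);d=P[1]-P[0];print(nm,P,'mid',P[:2].mean(0),'len',np.linalg.norm(d),'yaw',np.arctan2(-d[0],d[1]))
go([.511,-.3295,.20],1.54)
```

```text
tall back [[ 0.5082 -0.3544  0.138 ]
 [ 0.5098 -0.3001  0.138 ]] mid [ 0.509  -0.3272  0.138 ] len 0.054307912752565905 yaw -0.03033724093033154
tall front [[ 0.5162 -0.3548  0.138 ]
 [ 0.5178 -0.3001  0.138 ]] mid [ 0.517  -0.3275  0.138 ] len 0.05471534682338529 yaw -0.030388658623901606
shortb [[ 0.4564 -0.3501  0.078 ]
 [ 0.458  -0.2953  0.078 ]] mid [ 0.4572 -0.3227  0.078 ] len 0.05486154408405723 yaw -0.029803652320589298
shorta [[ 0.4048 -0.3492  0.078 ]
 [ 0.4065 -0.2937  0.078 ]] mid [ 0.4057 -0.3215  0.078 ] len 0.05552258614884618 yaw -0.02942212042425228
baserear [[ 0.3761 -0.3588  0.008 ]
 [ 0.3783 -0.284   0.008 ]] mid [ 0.3772 -0.3214  0.008 ] len 0.07482027128447714 yaw -0.029421032838510008
walltops [[ 0.4952 -0.3598  0.042 ]
 [ 0.4973 -0.2916  0.042 ]] mid [ 0.4962 -0.3257  0.042 ] len 0.06824234626928492 yaw -0.03011476985972857
t 2.8 shift mm [  0.0662  99.8533 -20.685 ] yaw 0.001355404090677581 tool x ang 1.5413554040906774 rot [-1.5704 -0.0009  1.5414]
```

```bash
python3 -m crank '[{"hand":0,"dx":2,"dy":30,"dz":-23,"yaw":0},{"hand":0,"dx":2,"dy":60,"dz":-23,"yaw":0},{"hand":0,"dx":2,"dy":90,"dz":-23,"yaw":0},{"hand":0,"dx":2,"dy":115,"dz":-23,"yaw":0},{"hand":0,"dx":2,"dy":120,"dz":-23,"yaw":0},{"hand":0,"dx":2,"dy":120,"dz":-23,"yaw":0}]'
python3 - <<'E'
from h import *
snap('wrist','w1');snap('scene','s1')
go([.513,-.328,.08],1.541)
E
```

```text
clock: 3.3
position: [0.513, -0.3267, 0.1793]
tool_rot: [-1.569, -0.002, 1.543]
force: [0.5, -0.1, 2.1]
grip_width: 0.0854
t 3.4 shift mm [  0.3124 101.7909   0.8117] yaw 0.00043860267467632497 tool x ang 1.5414386026746763 rot [-1.5723  0.0003  1.5414]
```

View pics/w1.png

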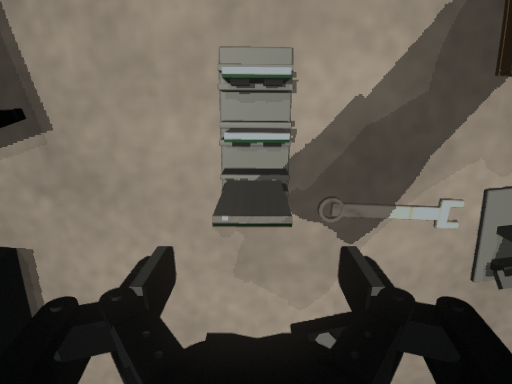

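Run:
```python
from h import *
P=onz('wrist',[[213,219],[292,219],[213,226.5],[292,226.5]],.138);print(P,P.mean(0),P[1]-P[0]);print(ci('wrist')[0])
M=R.from_euler('xyz',bot.observe()['tool_rot']).as_matrix();p=np.array(bot.observe()['position'])
for k in [0,.019]: print(proj('wrist',[p-M[:,1]*k+M[:,0]*s for s in(-.04,.04)]))
```

```text
[[ 0.5124 -0.3586  0.138 ]
 [ 0.5141 -0.3027  0.138 ]
 [ 0.5182 -0.3591  0.138 ]
 [ 0.5198 -0.3027  0.138 ]] [ 0.5161 -0.3308  0.138 ] [0.0017 0.0559 0.    ]
[[283.2398   0.     256.5516]
 [  0.     283.2398 195.8944]
 [  0.       0.       1.    ]]
[[184.6733 248.8359]
 [326.7331 248.7539]]
[[175.6194 266.8315]
 [335.6125 266.741 ]]
```

```bash
python3 -m crank '[{"hand":0,"dx":-1.5,"dy":30,"dz":0,"yaw":0},{"hand":0,"dx":-1.5,"dy":60,"dz":0,"yaw":0},{"hand":0,"dx":-1.5,"dy":85,"dz":0,"yaw":0},{"hand":0,"dx":-1.5,"dy":99,"dz":0,"yaw":0},{"hand":0,"dx":-1.5,"dy":99,"dz":0,"yaw":0},{"hand":0,"dx":-1.5,"dy":99,"dz":0,"yaw":0}]'
python3 - <<'E'
from h import *
snap('wrist','w2');snap('scene','s2')
E
```

```text
clock: 3.9
position: [0.5133, -0.3307, 0.0827]
tool_rot: [-1.572, 0.0, 1.54]
force: [-0.2, 0.4, 0.9]
grip_width: 0.0855
```

View pics/w2.png

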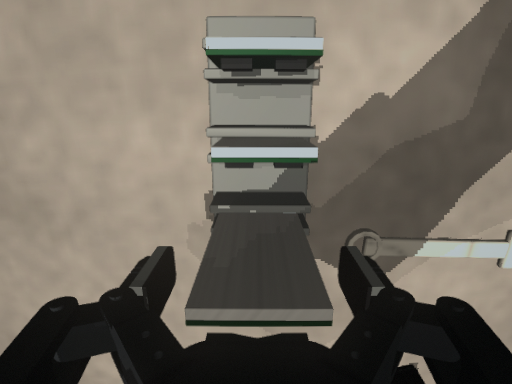

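View pics/s2.png

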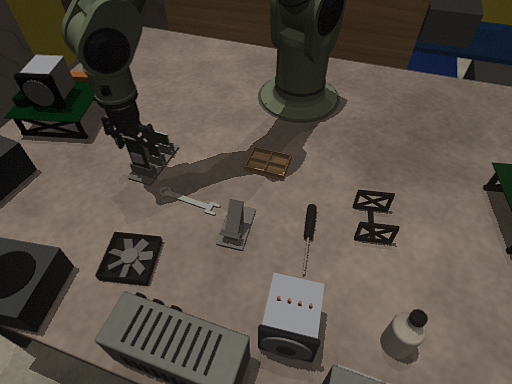

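```bash
python3 -m crank '[{"hand":1},{"hand":1},{"hand":1},{"hand":1},{"hand":1},{"hand":1},{"hand":1},{"hand":1},{"hand":1},{"hand":1}]' 30
python3 -m crank '[{"hand":1,"dy":-4},{"hand":1,"dy":-8},{"hand":1,"dy":-12},{"hand":1,"dy":-12}]'
python3 - <<'E'
from h import *
snap('wrist','w3')
E
```

```text
$[0]: bad value
$[0]: bad value
```

View pics/w3.png

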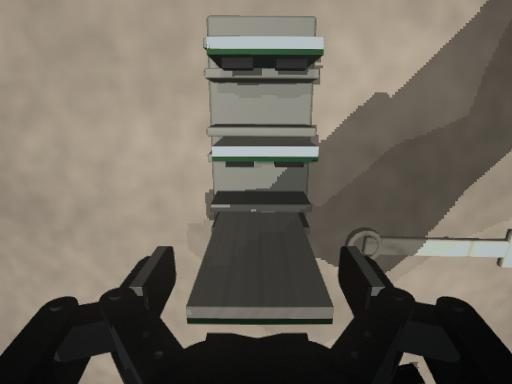

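```bash
python3 -m crank '[{"hand":1,"dx":0,"dy":0,"dz":0,"yaw":0},{"hand":1,"dx":0,"dy":0,"dz":0,"yaw":0},{"hand":1,"dx":0,"dy":0,"dz":0,"yaw":0},{"hand":1,"dx":0,"dy":0,"dz":0,"yaw":0},{"hand":1,"dx":0,"dy":0,"dz":0,"yaw":0},{"hand":1,"dx":0,"dy":0,"dz":0,"yaw":0},{"hand":1,"dx":0,"dy":0,"dz":0,"yaw":0},{"hand":1,"dx":0,"dy":0,"dz":0,"yaw":0}]' 30
python3 - <<'E'
from h import *
snap('wrist','w3');print(bot.observe()['moment'])
E
```

```text
clock: 4.72
position: [0.513, -0.3307, 0.0821]
tool_rot: [-1.572, 0.0, 1.54]
force: [-0.4, 1.8, 8.8]
grip_width: 0.0555
[0.3568 0.2408 0.0241]
```

View pics/w3.png

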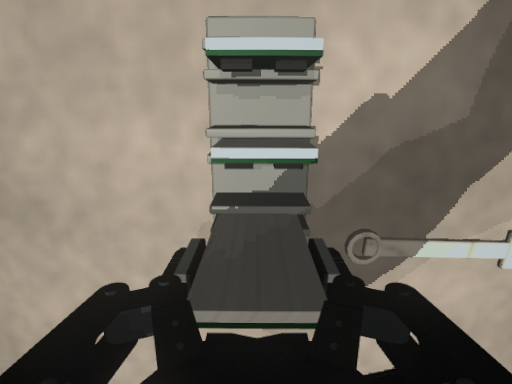

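```bash
python3 -m crank '[{"hand":1,"dx":0,"dy":-10,"dz":0,"yaw":0},{"hand":1,"dx":0,"dy":-25,"dz":0,"yaw":0},{"hand":1,"dx":0,"dy":-45,"dz":0,"yaw":0},{"hand":1,"dx":0,"dy":-70,"dz":0,"yaw":0},{"hand":1,"dx":0,"dy":-100,"dz":0,"yaw":0},{"hand":1,"dx":0,"dy":-130,"dz":0,"yaw":0},{"hand":1,"dx":0,"dy":-140,"dz":0,"yaw":0},{"hand":1,"dx":0,"dy":-140,"dz":0,"yaw":0}]' 40
python3 - <<'E'
from h import *
snap('wrist','w4');snap('scene','s4')
s=cv2.imread('pics/s4.png');cv2.imwrite('pics/c_s4.png',cv2.convertScaleAbs(cv2.resize(s[60:200,70:230],None,fx=4,fy=4,interpolation=cv2.INTER_CUBIC),alpha=1.6))
E
```

```text
clock: 5.43
position: [0.5134, -0.3313, 0.2245]
tool_rot: [-1.575, 0.002, 1.54]
force: [-0.1, -1.2, -2.1]
grip_width: 0.0554
```

View pics/w4.png

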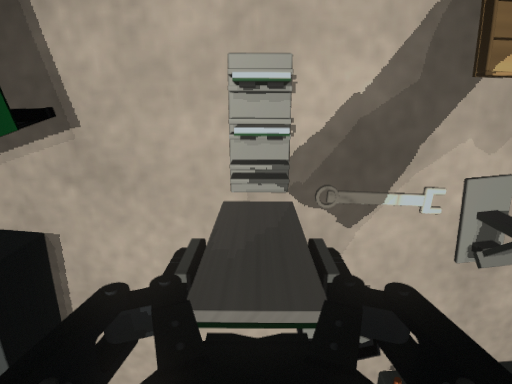

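View pics/c_s4.png

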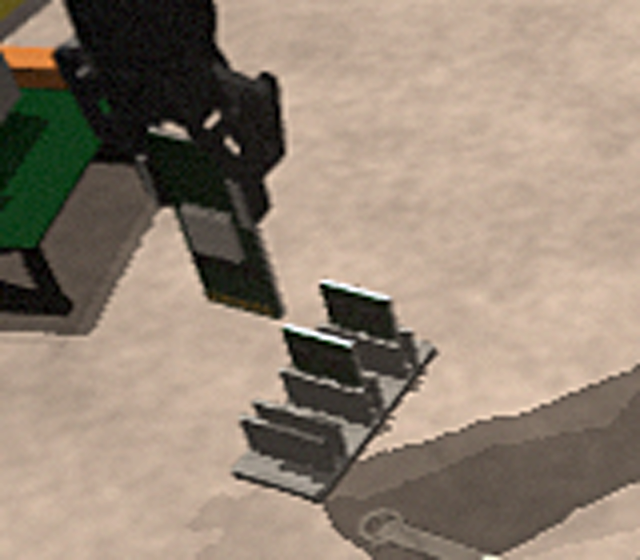

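Run:
```python
from h import *
P=onz('wrist',[[225,202],[296,202]],.150);print(P,'len',np.linalg.norm(P[1]-P[0]))
P=onz('wrist',[[192,315],[327,315]],.280);print(P,'len',np.linalg.norm(P[1]-P[0]))
# pads visible: where finger tips are in image
go([.62,-.006,.26],np.pi/2+.066)
```

```text
[[ 0.5075 -0.3548  0.15  ]
 [ 0.5092 -0.2983  0.15  ]] len 0.056496395907235465
[[ 0.5069 -0.353   0.28  ]
 [ 0.5085 -0.3043  0.28  ]] len 0.04872878096288019
t 5.53 shift mm [327.4994 -39.0188 -97.7069] yaw -0.09670167823601794 tool x ang 1.5400946485588787 rot [-1.5706 -0.0002  1.5401]
```

```bash
python3 -m crank '[{"hand":1,"dx":20,"dy":-10,"dz":-5,"yaw":0},{"hand":1,"dx":50,"dy":-25,"dz":-15,"yaw":-0.02},{"hand":1,"dx":85,"dy":-36,"dz":-30,"yaw":-0.04},{"hand":1,"dx":120,"dy":-36,"dz":-45,"yaw":-0.06},{"hand":1,"dx":155,"dy":-36,"dz":-60,"yaw":-0.08},{"hand":1,"dx":190,"dy":-36,"dz":-75,"yaw":-0.096},{"hand":1,"dx":225,"dy":-36,"dz":-90,"yaw":-0.096},{"hand":1,"dx":260,"dy":-36,"dz":-105,"yaw":-0.096},{"hand":1,"dx":290,"dy":-36,"dz":-118,"yaw":-0.096},{"hand":1,"dx":315,"dy":-36,"dz":-125,"yaw":-0.096},{"hand":1,"dx":328,"dy":-36,"dz":-125,"yaw":-0.096},{"hand":1,"dx":328,"dy":-36,"dz":-125,"yaw":-0.096}]'
python3 - <<'E'
from h import *
go([.648,-.0041,.134],np.pi/2+.066)
E
```

```text
clock: 6.53
position: [0.6471, -0.0026, 0.2551]
tool_rot: [-1.568, -0.001, 1.64]
force: [-0.5, -0.4, -3.3]
grip_width: 0.0551
t 6.53 shift mm [ -1.7166 121.097   -1.1824] yaw 0.0035326326413964715 tool x ang 1.640328959436293 rot [-1.5678 -0.0014  1.6403]
```

```bash
python3 -m crank '[{"hand":1,"dx":-1.5,"dy":25,"dz":-1,"yaw":0},{"hand":1,"dx":-1.5,"dy":55,"dz":-1,"yaw":0},{"hand":1,"dx":-1.5,"dy":85,"dz":-1,"yaw":0},{"hand":1,"dx":-1.5,"dy":105,"dz":-1,"yaw":0},{"hand":1,"dx":-1.5,"dy":120,"dz":-1,"yaw":0},{"hand":1,"dx":-1.5,"dy":120,"dz":-1,"yaw":0},{"hand":1,"dx":-1.5,"dy":120,"dz":-1,"yaw":0}]'
python3 - <<'E'
from h import *
snap('wrist','w5');snap('scene','s5')
s=cv2.imread('pics/s5.png');cv2.imwrite('pics/c_s5.png',cv2.convertScaleAbs(cv2.resize(s[140:260,170:300],None,fx=5,fy=5,interpolation=cv2.INTER_CUBIC),alpha=1.6))
go([.648,-.0041,.134],np.pi/2+.066)
E
```

```text
clock: 7.12
position: [0.6478, -0.009, 0.1364]
tool_rot: [-1.568, 0.0, 1.635]
force: [0.2, 0.4, -1.3]
grip_width: 0.0556
t 7.22 shift mm [4.5913 4.1062 0.6333] yaw -0.0014667885321690832 tool x ang 1.6353295382627275 rot [-1.5715  0.0003  1.6353]
```

View pics/w5.png

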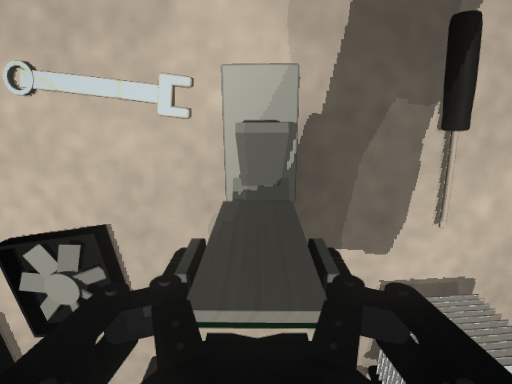

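View pics/c_s5.png

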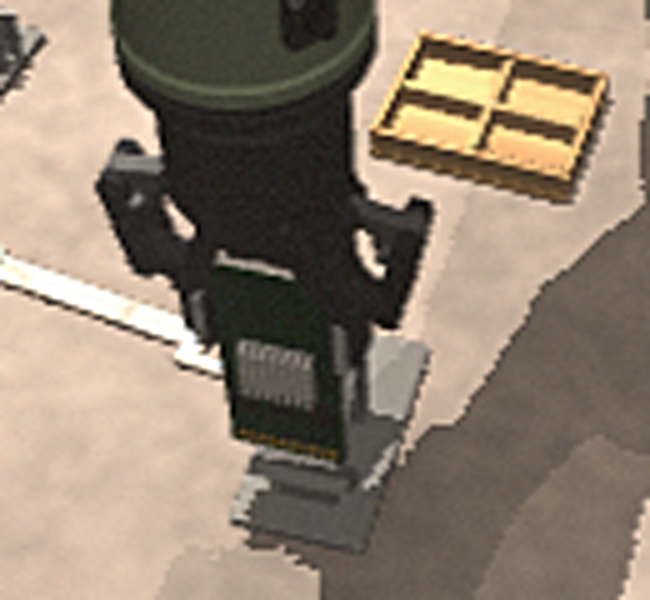

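Run:
```python
from h import *
for i in range(3):
    o=bot.observe();print(o['clock'],o['position'],o['tool_rot'],o['force'],o['moment']);bot.grab_frame('wrist')
# image: plate & base centre lines
P=onz('wrist',[[222,66],[299,66]],.008);print('base rear',P,P.mean(0))
P=onz('wrist',[[237,131],[294,131]],.0963);print('plate top?',P,P.mean(0),np.linalg.norm(P[1]-P[0]))
P=onz('wrist',[[223,202],[295,202]],.0625);print('mod bottom',P,P.mean(0),np.linalg.norm(P[1]-P[0]))
im=cv2.imread('pics/w5.png');cv2.imwrite('pics/c_w5.png',cv2.convertScaleAbs(cv2.resize(im[55:215,205:315],None,fx=4,fy=4,interpolation=cv2.INTER_CUBIC),alpha=1.6))
```

```text
7.2167 [ 0.6489 -0.0086  0.1381] [-1.5715  0.0003  1.6353] [-0.5957 -0.0402 -2.0024] [-0.0586 -0.0278 -0.0537]
7.2667 [ 0.6491 -0.0084  0.1384] [-1.5722  0.0002  1.6355] [ 0.2813  0.9272 -2.1523] [-0.0361  0.0751 -0.0045]
7.3167 [ 0.6492 -0.0083  0.1384] [-1.5724  0.0001  1.6357] [ 0.4383 -0.673  -2.2377] [-0.0291 -0.0227  0.0437]
base rear [[ 0.5395 -0.0457  0.008 ]
 [ 0.535   0.0229  0.008 ]] [ 0.5372 -0.0114  0.008 ]
plate top? [[ 0.5885 -0.0242  0.0963]
 [ 0.5862  0.0122  0.0963]] [ 0.5873 -0.006   0.0963] 0.03642903096581843
mod bottom [[ 0.6486 -0.0351  0.0625]
 [ 0.6448  0.0234  0.0625]] [ 0.6467 -0.0059  0.0625] 0.0586072001137919
```

View pics/c_w5.png

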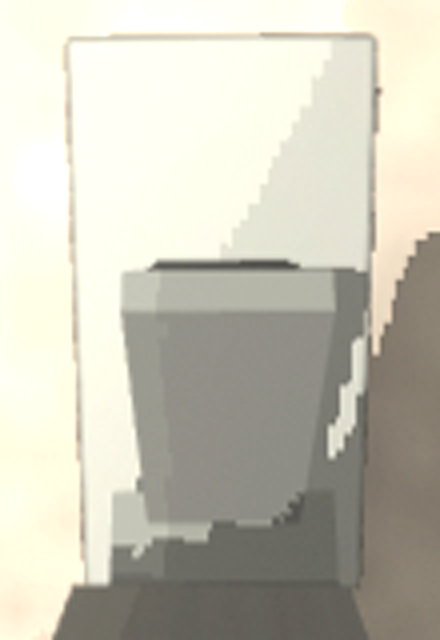

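Run:
```python
from h import *
cp=lambda p:(np.array(p,float)+.5)/4-.5+[205,55]
for nm,p,z in [('base rear',[[68,38],[374,37]],.008),('ptop',[[124,312],[333,310]],.0963),('corner',[[150,522],[306,520]],.035),('ledge corner low',[[112,582],[338,580]],.044),('mod',[[80,587],[355,585]],.0644)]:
    P=onz('wrist',cp(p),z);d=P[1]-P[0];print(nm,P,P.mean(0),np.linalg.norm(d),'yaw',np.arctan2(-d[0],d[1]))
```

```text
base rear [[ 0.5379 -0.0461  0.008 ]
 [ 0.5333  0.022   0.008 ]] [ 0.5356 -0.012   0.008 ] 0.06817230574835631 yaw 0.06825659652356487
ptop [[ 0.5896 -0.025   0.0963]
 [ 0.5871  0.0084  0.0963]] [ 0.5884 -0.0083  0.0963] 0.033430360742185326 yaw 0.07436952599991528
corner [[ 0.641  -0.0212  0.035 ]
 [ 0.6382  0.0137  0.035 ]] [ 0.6396 -0.0037  0.035 ] 0.0350571866617696 yaw 0.07775884825881148
ledge corner low [[ 0.6527 -0.0286  0.044 ]
 [ 0.649   0.021   0.044 ]] [ 0.6509 -0.0038  0.044 ] 0.04975357172591405 yaw 0.07366508436133394
mod [[ 0.6473 -0.0336  0.0644]
 [ 0.6433  0.0217  0.0644]] [ 0.6453 -0.006   0.0644] 0.055416266731946794 yaw 0.07201995173176105
```

Run:
```python
from h import *
u=np.array([-.643,.766]);C=np.array([45,35.])
def G(ph,s):
    f=np.radians(ph);d=np.radians(40-ph);b=C+8*np.sin(d)*u
    return b+s*np.array([-np.sin(f),np.cos(f)])+4*np.array([np.cos(f),np.sin(f)])
for s in(94,96,98): print(s,[ (G(p,s)-G(0,s)).round(1).tolist() for p in range(0,41,5)])
```

```text
94 [[0.0, 0.0], [-7.9, -0.4], [-15.6, -1.6], [-23.3, -3.5], [-30.8, -6.1], [-38.1, -9.5], [-45.1, -13.5], [-51.8, -18.1], [-58.1, -23.4]]
96 [[0.0, 0.0], [-8.0, -0.4], [-16.0, -1.6], [-23.9, -3.6], [-31.5, -6.3], [-39.0, -9.7], [-46.1, -13.7], [-52.9, -18.5], [-59.3, -23.8]]
98 [[0.0, 0.0], [-8.2, -0.4], [-16.3, -1.7], [-24.4, -3.7], [-32.2, -6.4], [-39.8, -9.8], [-47.1, -14.0], [-54.1, -18.8], [-60.6, -24.3]]
```

```bash
python3 -m crank '[{"hand":1,"dx":2,"dy":10,"dz":3,"yaw":0},{"hand":1,"dx":2,"dy":18,"dz":6,"yaw":0},{"hand":1,"dx":2,"dy":22,"dz":8,"yaw":0},{"hand":1,"dx":2,"dy":24,"dz":8,"yaw":0},{"hand":1,"dx":2,"dy":24,"dz":8,"yaw":0},{"hand":1,"dx":2,"dy":24,"dz":8,"yaw":0},{"hand":1,"dx":2,"dy":24,"dz":8,"yaw":0}]' 25
python3 - <<'E'
from h import *
snap('wrist','w6');snap('scene','s6')
s=cv2.imread('pics/s6.png');cv2.imwrite('pics/c_s6.png',cv2.convertScaleAbs(cv2.resize(s[140:260,170:300],None,fx=5,fy=5,interpolation=cv2.INTER_CUBIC),alpha=1.6))
print(bot.observe())
E
```

```text
clock: 7.95
position: [0.64, -0.0065, 0.113]
tool_rot: [-1.57, -0.0, 1.636]
force: [-4.2, 0.6, -0.3]
grip_width: 0.0555
{'clock': 8.05, 'qpos': array([-0.1532,  0.6859,  0.1083,  1.6567, -0.0952,  0.8052,  1.6328]), 'qd': array([ 0.0003,  0.0001,  0.0005, -0.0017,  0.0004,  0.0014,  0.0001]), 'joint_efforts': array([   0.3184, -102.1717,    6.986 ,  -34.1489,    0.1737,   -1.7996,
         -0.0066]), 'position': array([ 0.6401, -0.0065,  0.1131]), 'tool_rot': array([-1.5697, -0.0001,  1.636 ]), 'force': array([-4.3432,  1.2911,  0.7935]), 'moment': array([0.1567, 1.3323, 0.0374]), 'grip_width': 0.05527378453479151}
```

View pics/w6.png

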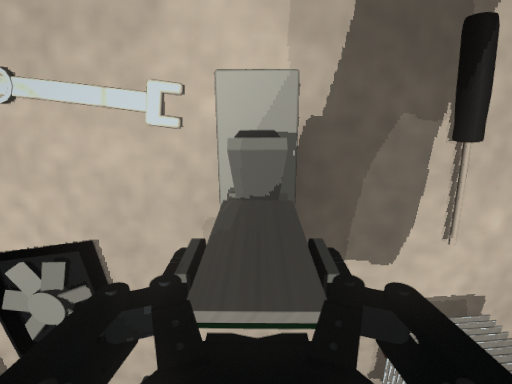

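View pics/c_s6.png

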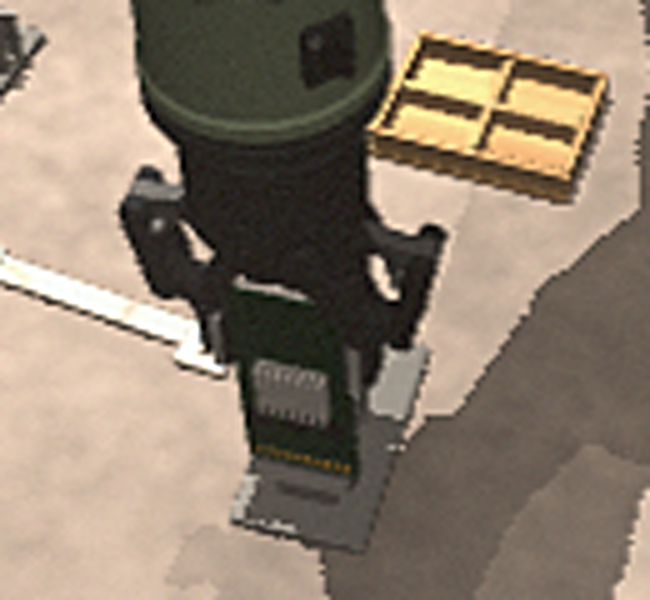

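```bash
python3 -m crank '[{"hand":1,"dx":0,"dy":0,"dz":3,"yaw":0},{"hand":1,"dx":0,"dy":0.2,"dz":6,"yaw":0},{"hand":1,"dx":0,"dy":0.6,"dz":9,"yaw":0},{"hand":1,"dx":0,"dy":1,"dz":12,"yaw":0},{"hand":1,"dx":0,"dy":1.6,"dz":16,"yaw":0},{"hand":1,"dx":0,"dy":2.5,"dz":20,"yaw":0},{"hand":1,"dx":0,"dy":3.6,"dz":24,"yaw":0},{"hand":1,"dx":0,"dy":5,"dz":28,"yaw":0},{"hand":1,"dx":0,"dy":6.3,"dz":31.5,"yaw":0},{"hand":1,"dx":0,"dy":6.3,"dz":31.5,"yaw":0},{"hand":1,"dx":0,"dy":6.3,"dz":31.5,"yaw":0}]'
python3 - <<'E'
from h import *
snap('wrist','w7');snap('scene','s7')
s=cv2.imread('pics/s7.png');cv2.imwrite('pics/c_s7.png',cv2.convertScaleAbs(cv2.resize(s[140:260,170:300],None,fx=5,fy=5,interpolation=cv2.INTER_CUBIC),alpha=1.6))
o=bot.observe();print(o['position'],o['force'],o['moment'])
E
```

```text
clock: 8.97
position: [0.61, -0.0086, 0.1079]
tool_rot: [-1.574, 0.0, 1.636]
force: [4.1, 0.7, 5.8]
grip_width: 0.0558
[ 0.6101 -0.0087  0.1078] [4.3017 0.9909 7.161 ] [ 0.127  -1.2805  0.0199]
```

View pics/w7.png

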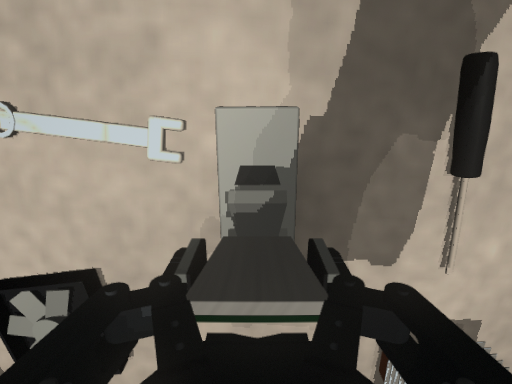

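View pics/c_s7.png

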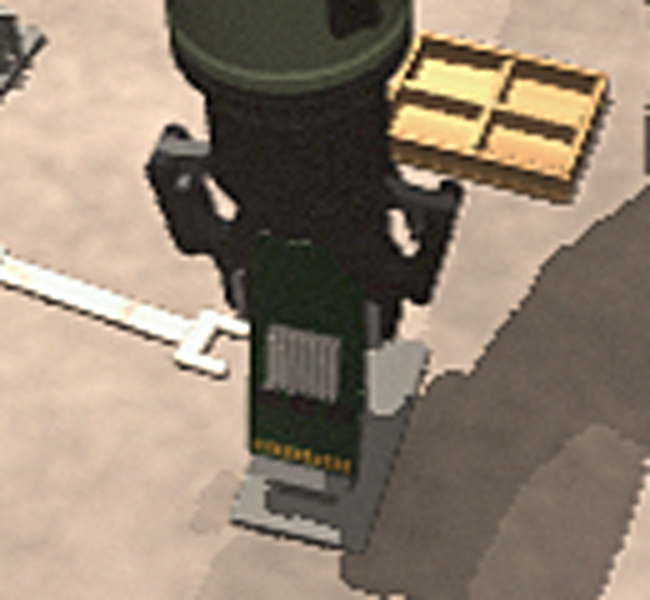

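```bash
python3 -m crank '[{"hand":1,"dx":0,"dy":1.6,"dz":4,"yaw":0},{"hand":1,"dx":0,"dy":3.4,"dz":7.5,"yaw":0},{"hand":1,"dx":0,"dy":5.3,"dz":11,"yaw":0},{"hand":1,"dx":0,"dy":7.4,"dz":14.6,"yaw":0},{"hand":1,"dx":0,"dy":9.8,"dz":18,"yaw":0},{"hand":1,"dx":0,"dy":12.2,"dz":21.4,"yaw":0},{"hand":1,"dx":0,"dy":15,"dz":25,"yaw":0},{"hand":1,"dx":0,"dy":17,"dz":28,"yaw":0},{"hand":1,"dx":0,"dy":17,"dz":28,"yaw":0},{"hand":1,"dx":0,"dy":17,"dz":28,"yaw":0},{"hand":1,"dx":0,"dy":17,"dz":28,"yaw":0}]'
python3 - <<'E'
from h import *
snap('wrist','w8');snap('scene','s8')
s=cv2.imread('pics/s8.png');cv2.imwrite('pics/c_s8.png',cv2.convertScaleAbs(cv2.resize(s[140:260,170:300],None,fx=5,fy=5,interpolation=cv2.INTER_CUBIC),alpha=1.6))
o=bot.observe();print(o['position'],o['force'],o['moment'])
E
```

```text
clock: 9.98
position: [0.581, -0.0107, 0.091]
tool_rot: [-1.571, 0.0, 1.636]
force: [-7.1, -0.1, 17.7]
grip_width: 0.0555
[ 0.5811 -0.0107  0.091 ] [-6.7461 -0.6157 17.9152] [0.0185 0.5184 0.0491]
```

View pics/w8.png

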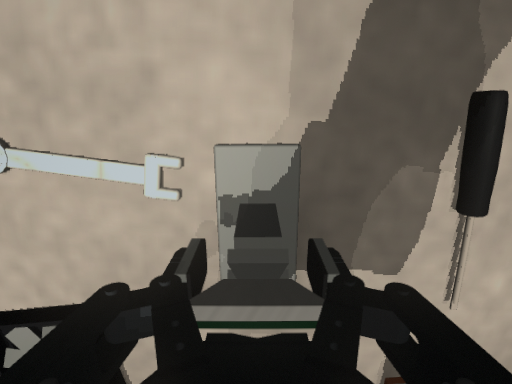

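View pics/c_s8.png

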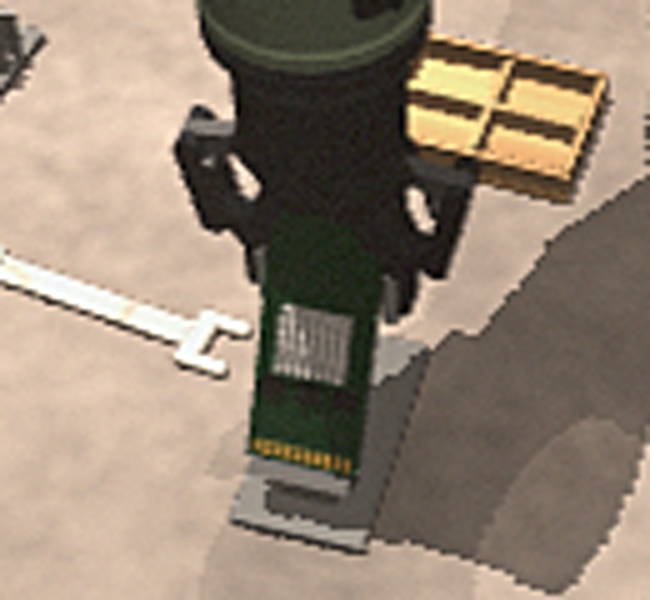

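```bash
cat >> h.py <<'E'
E0=np.array([.595,-.0076,0]); Ey=.070
def ew(p): # easel mm -> world
    p=np.array(p,float)/1000; c,s=np.cos(Ey),np.sin(Ey); return E0+p@np.array([[c,s,0],[-s,c,0],[0,0,1]])
E
python3 - <<'E'
from h import *
q=[[-38.6,-28,134.6],[-38.6,28,134.6],[-32.4,-28,139.7],[-32.4,28,139.7],[-6.4,-17,96.3],[-6.4,17,96.3]]
for n in('wrist','scene'): print(n,proj(n,ew(q)))
q=[[45,-28,35],[45,28,35],[51.1,-28,40.1],[51.1,28,40.1]];print(proj('scene',ew(q)))
print('grip in easel frame', )
o=bot.observe()['position'];c,s=np.cos(Ey),np.sin(Ey);d=o-E0;print(c*d[0]+s*d[1],-s*d[0]+c*d[1],o[2])
E
```

```text
wrist [[188.7429 245.992 ]
 [332.5259 245.2009]
 [187.0591 266.9119]
 [334.6157 266.0958]
 [228.9687 266.0148]
 [290.4925 265.6815]]
scene [[228.4042 179.2562]
 [250.9319 183.7954]
 [227.4869 179.7181]
 [250.2086 184.3045]
 [229.5957 200.2915]
 [243.107  203.1686]]
[[220.3926 230.6741]
 [242.2236 235.7138]
 [219.4424 231.5415]
 [241.4541 236.6361]]
grip in easel frame
-0.014083636457238334 -0.0021336426137010976 0.09103999008346028
```

Run:
```python
import cv2
im=cv2.imread('pics/w8.png');cv2.imwrite('pics/c_w8.png',cv2.convertScaleAbs(cv2.resize(im[195:345,175:345],None,fx=4.5,fy=4,interpolation=cv2.INTER_CUBIC),alpha=2.2))
```

```text
(no output)
```

View pics/c_w8.png

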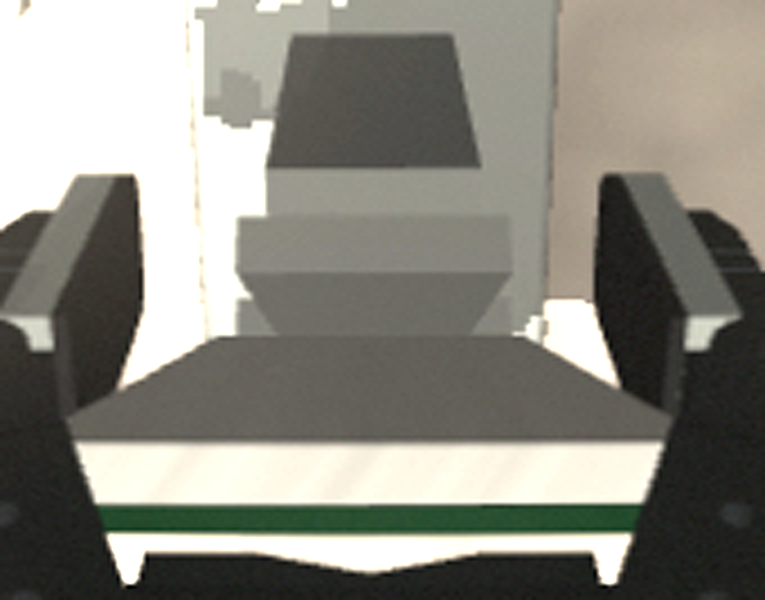

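Run:
```python
from h import *
c,s=np.cos(Ey),np.sin(Ey)
def te(P): d=P-E0; return np.c_[c*d[:,0]+s*d[:,1],-s*d[:,0]+c*d[:,1],P[:,2]]*1000
for z in(.03,.04,.05,.06): P=onz('wrist',[[223.2,278.5],[291.7,278.5]],z);print(z,te(P).round(1),np.linalg.norm(P[1]-P[0]))
for z in(.12,.13,.14,.15): P=onz('wrist',[[191.5,304.5],[322.5,304.5]],z);print(z,te(P).round(1),np.linalg.norm(P[1]-P[0]))
P=onz('wrist',[[227,263],[289,263]],.0963);print(te(P))
```

```text
0.03 [[ 45.8 -29.8  30. ]
 [ 46.1  27.3  30. ]] 0.057102412389294435
0.04 [[ 39.1 -28.4  40. ]
 [ 39.5  25.9  40. ]] 0.054297072097951864
0.05 [[ 32.5 -27.   50. ]
 [ 32.8  24.5  50. ]] 0.051491731806609285
0.06 [[ 25.8 -25.6  60. ]
 [ 26.1  23.1  60. ]] 0.048686391515266686
0.12 [[  0.5 -33.2 120. ]
 [  0.9  30.1 120. ]] 0.06333296246228655
0.13 [[ -7.5 -30.4 130. ]
 [ -7.1  27.3 130. ]] 0.05775537219081842
0.14 [[-15.4 -27.6 140. ]
 [-15.1  24.5 140. ]] 0.052177781919350276
0.15 [[-23.4 -24.8 150. ]
 [-23.1  21.8 150. ]] 0.04660019164788217
[[ -8.3007 -18.0147  96.3   ]
 [ -8.0962  16.1208  96.3   ]]
```

Run:
```python
from h import *
c,s=np.cos(Ey),np.sin(Ey)
def te(P): d=P-E0; return np.c_[c*d[:,0]+s*d[:,1],-s*d[:,0]+c*d[:,1],P[:,2]]*1000
o=bot.observe();M=R.from_euler('xyz',o['tool_rot']).as_matrix();p=o['position']
for l,(x,y,z) in dict(tipC=(28,0,0),tipBack=(28,0,11),tipF=(28,0,-11),gC=(28,-19,0),gB=(28,-19,11),gF=(28,-19,-11),g2B=(28,-40,11),g2F=(28,-40,-11)).items():
    print(l,proj('wrist',[p+M@np.array([x,y,z])/1000]), 'crop', (proj('wrist',[p+M@np.array([x,y,z])/1000])-[175,195])*[4.5,4])
for a in(25,30,35,40):
    f=np.radians(a);d=np.radians(40-a);b=np.array([45,35])+8*np.sin(d)*np.array([-.643,.766]);t=b+130*np.array([-np.sin(f),np.cos(f)])
    print(a,b,t,proj('wrist',ew([[b[0],-28,b[1]],[b[0],28,b[1]],[t[0],-28,t[1]],[t[0],28,t[1]]])).round(1).tolist())
```

```text
tipC [[305.6148 248.824 ]] crop [[587.7664 215.2962]]
tipBack [[306.6918 230.8992]] crop [[592.6131 143.5968]]
tipF [[304.563  265.9597]] crop [[583.0335 283.8386]]
gC [[311.8566 266.8766]] crop [[615.8549 287.5063]]
gB [[313.2569 247.0975]] crop [[622.1561 208.39  ]]
gF [[310.4962 285.6495]] crop [[609.7331 362.5978]]
g2B [[322.7915 270.6918]] crop [[665.0618 302.7674]]
g2F [[318.9539 313.815 ]] crop [[647.7927 475.2602]]
25 [43.6686 36.586 ] [-11.2717 154.4061] [[224.4, 280.9], [293.6, 280.5], [182.9, 340.5], [340.0, 339.6]]
30 [44.1068 36.0641] [-20.8932 148.6474] [[224.5, 281.0], [293.5, 280.6], [184.2, 307.6], [338.3, 306.8]]
35 [44.5517 35.5341] [-30.0133 142.0239] [[224.6, 281.1], [293.4, 280.7], [186.2, 275.8], [335.7, 275.0]]
40 [45. 35.] [-38.5624 134.5858] [[224.7, 281.2], [293.3, 280.8], [188.8, 246.1], [332.5, 245.3]]
```

Run:
```python
from h import *
o=bot.observe();K,d,r,t=ci('wrist');Rm=cv2.Rodrigues(r)[0]
print(o['position'],o['force'])
def C(p): 
    cam=-Rm.T@t.ravel()+np.array(p)-o['position']; return K,d,r,-Rm@cam
for nm,p in [('w6',[.6401,-.0065,.1131]),('w7',[.6101,-.0087,.1078]),('w8',[.5811,-.0107,.0910])]:
  for a in(0,10,15,20,25,30):
    f=np.radians(a);dd=np.radians(40-a);b=np.array([45,35])+8*np.sin(dd)*np.array([-.643,.766]);tt=b+130*np.array([-np.sin(f),np.cos(f)])
    print(nm,a,proj('wrist',ew([[b[0],0,b[1]],[tt[0],0,tt[1]]]),C(p)).round(1).tolist())
```

```text
[ 0.5811 -0.0107  0.091 ] [-6.7461 -0.6157 17.9152]
w6 0 [[258.5, 201.4], [261.0, 312.1]]
w6 10 [[258.5, 201.9], [260.8, 256.3]]
w6 15 [[258.5, 202.1], [260.7, 225.4]]
w6 20 [[258.5, 202.4], [260.5, 194.1]]
w6 25 [[258.5, 202.7], [260.2, 163.6]]
w6 30 [[258.5, 203.0], [260.0, 135.1]]
w7 0 [[258.8, 238.1], [261.4, 383.3]]
w7 10 [[258.8, 238.5], [261.3, 334.5]]
w7 15 [[258.8, 238.7], [261.2, 305.8]]
w7 20 [[258.8, 238.9], [261.0, 275.8]]
w7 25 [[258.8, 239.1], [260.8, 245.4]]
w7 30 [[258.8, 239.3], [260.6, 215.9]]
w8 0 [[259.0, 280.4], [261.9, 476.0]]
w8 10 [[259.0, 280.6], [261.9, 432.3]]
w8 15 [[259.0, 280.6], [261.8, 404.3]]
w8 20 [[259.0, 280.7], [261.7, 373.4]]
w8 25 [[259.0, 280.8], [261.5, 340.7]]
w8 30 [[259.0, 280.9], [261.2, 307.7]]
```

Run:
```python
import cv2,numpy as np
a=[cv2.convertScaleAbs(cv2.resize(cv2.imread(f'pics/{n}.png')[190:345,170:350],None,fx=2.2,fy=2.2,interpolation=cv2.INTER_CUBIC),alpha=2.2) for n in('w6','w7')]
cv2.imwrite('pics/c_67.png',np.hstack(a))
```

```text
(no output)
```

View pics/c_67.png

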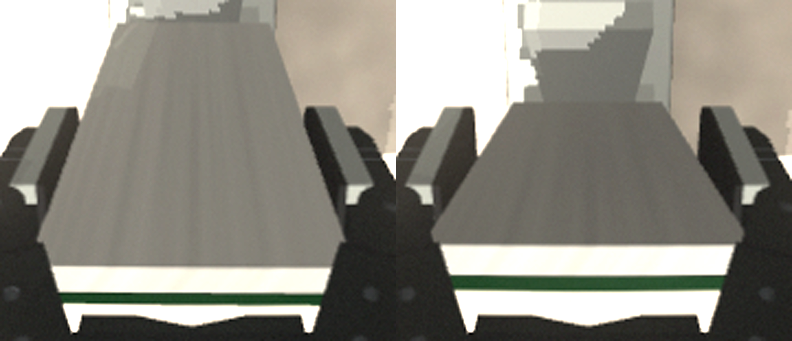

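```bash
python3 -m crank '[{"hand":1,"dx":0,"dy":0.5,"dz":2,"yaw":0},{"hand":1,"dx":0,"dy":1.5,"dz":4,"yaw":0},{"hand":1,"dx":0,"dy":2.5,"dz":6,"yaw":0},{"hand":1,"dx":0,"dy":3.6,"dz":8,"yaw":0},{"hand":1,"dx":0,"dy":4.7,"dz":10,"yaw":0},{"hand":1,"dx":0,"dy":6,"dz":12,"yaw":0},{"hand":1,"dx":0,"dy":7,"dz":13.5,"yaw":0},{"hand":1,"dx":0,"dy":7,"dz":13.5,"yaw":0},{"hand":1,"dx":0,"dy":7,"dz":13.5,"yaw":0}]'
python3 - <<'E'
from h import *
snap('wrist','w9')
o=bot.observe();print(o['position'],o['force'],o['moment'])
im=cv2.imread('pics/w9.png');cv2.imwrite('pics/c_w9.png',cv2.convertScaleAbs(cv2.resize(im[195:345,175:345],None,fx=4.5,fy=4,interpolation=cv2.INTER_CUBIC),alpha=2.2))
for a in(30,35,38,40):
    f=np.radians(a);dd=np.radians(40-a);b=np.array([45,35])+8*np.sin(dd)*np.array([-.643,.766]);tt=b+130*np.array([-np.sin(f),np.cos(f)])
    print(a,proj('wrist',ew([[b[0],0,b[1]],[tt[0],0,tt[1]]])).round(1).tolist())
E
```

```text
clock: 10.83
position: [0.5675, -0.0114, 0.083]
tool_rot: [-1.57, 0.0, 1.636]
force: [0.2, -0.7, 4.4]
grip_width: 0.0549
[ 0.5675 -0.0114  0.083 ] [ 0.3019 -0.317   4.4497] [-0.0776 -0.3223 -0.0152]
30 [[258.8, 301.3], [260.8, 354.2]]
35 [[258.8, 301.3], [260.6, 320.2]]
38 [[258.8, 301.4], [260.4, 300.5]]
40 [[258.8, 301.4], [260.3, 287.9]]
```

View pics/c_w9.png

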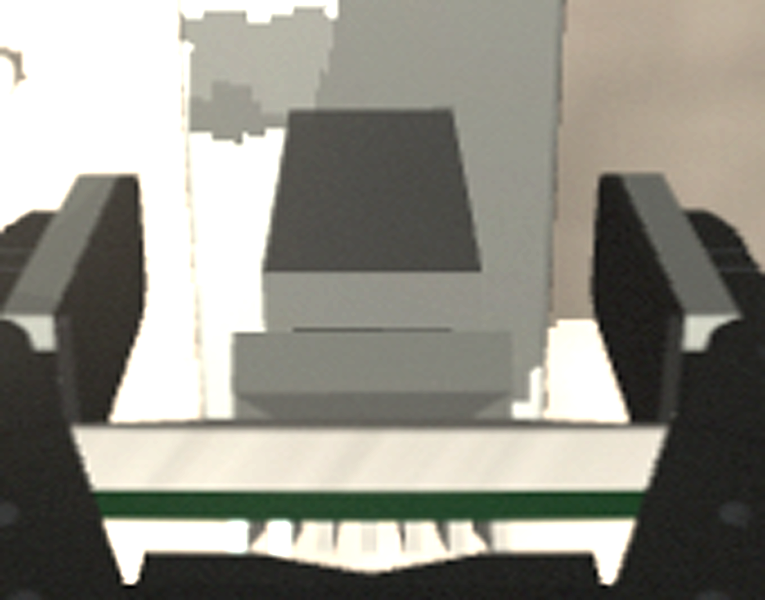

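```bash
python3 -m crank '[{"hand":1,"dx":0,"dy":0.8,"dz":1,"yaw":0},{"hand":1,"dx":0,"dy":1.6,"dz":2,"yaw":0},{"hand":1,"dx":0,"dy":2.4,"dz":3,"yaw":0},{"hand":1,"dx":0,"dy":3.2,"dz":4,"yaw":0},{"hand":1,"dx":0,"dy":3.2,"dz":4,"yaw":0},{"hand":1,"dx":0,"dy":3.2,"dz":4,"yaw":0}]'
python3 - <<'E'
from h import *
snap('wrist','w10')
o=bot.observe();print(o['position'],o['force'],o['moment'])
im=cv2.imread('pics/w10.png');cv2.imwrite('pics/c_w10.png',cv2.convertScaleAbs(cv2.resize(im[195:345,175:345],None,fx=4.5,fy=4,interpolation=cv2.INTER_CUBIC),alpha=2.2))
for a in(35,38,40):
    f=np.radians(a);dd=np.radians(40-a);b=np.array([45,35])+8*np.sin(dd)*np.array([-.643,.766]);tt=b+130*np.array([-np.sin(f),np.cos(f)])
    print(a,proj('wrist',ew([[b[0],0,b[1]],[tt[0],0,tt[1]]])).round(1).tolist())
E
```

```text
clock: 11.38
position: [0.5635, -0.0117, 0.0798]
tool_rot: [-1.57, 0.0, 1.636]
force: [-1.0, -0.7, 6.3]
grip_width: 0.055
[ 0.5635 -0.0116  0.0798] [-2.0264 -1.0125  6.2837] [-0.115  -0.1618  0.1131]
35 [[258.7, 308.1], [260.5, 335.5]]
38 [[258.7, 308.1], [260.3, 315.3]]
40 [[258.7, 308.2], [260.2, 302.3]]
```

View pics/c_w10.png

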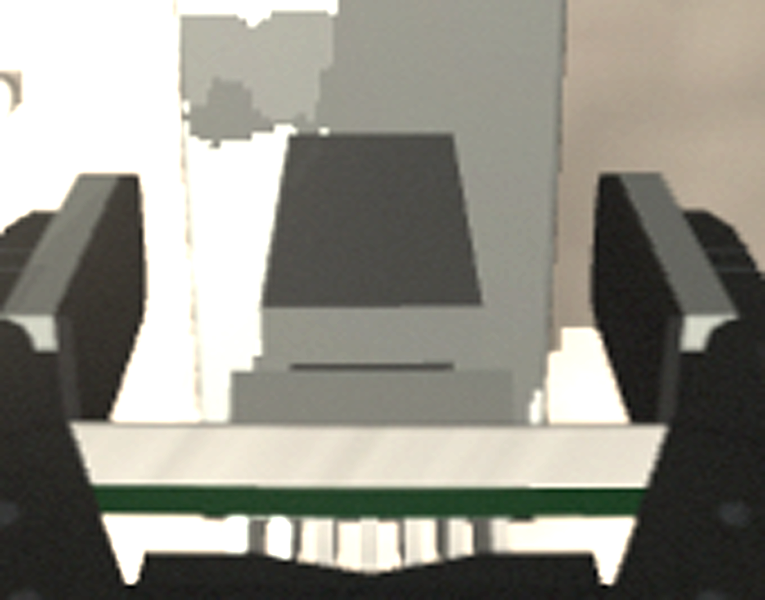

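```bash
python3 -m crank '[{"hand":1,"dx":0,"dy":0.6,"dz":1,"yaw":0},{"hand":1,"dx":0,"dy":1.2,"dz":2,"yaw":0},{"hand":1,"dx":0,"dy":1.2,"dz":2,"yaw":0},{"hand":1,"dx":0,"dy":1.2,"dz":2,"yaw":0},{"hand":1,"dx":0,"dy":1.2,"dz":2,"yaw":0}]'
python3 - <<'E'
from h import *
snap('scene','s10');snap('top','t10');o=bot.observe();print(o['position'],o['force'],o['moment'])
s=cv2.imread('pics/s10.png');cv2.imwrite('pics/c_s10.png',cv2.convertScaleAbs(cv2.resize(s[140:260,170:300],None,fx=5,fy=5,interpolation=cv2.INTER_CUBIC),alpha=1.6))
E
```

```text
clock: 11.85
position: [0.5627, -0.0117, 0.0791]
tool_rot: [-1.573, 0.0, 1.636]
force: [3.4, -1.1, 9.2]
grip_width: 0.0552
[ 0.5627 -0.0117  0.0791] [2.3174 0.3595 8.3412] [-0.0824 -1.0005  0.0354]
```

View pics/c_s10.png

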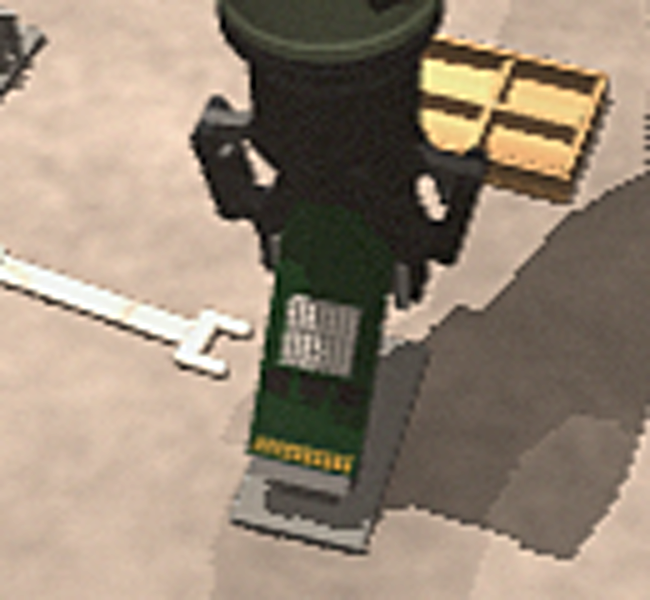

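```bash
python3 -m crank '[{"hand":0,"dx":0,"dy":0,"dz":0,"yaw":0},{"hand":0,"dx":0,"dy":0,"dz":0,"yaw":0},{"hand":0,"dx":0,"dy":0,"dz":0,"yaw":0},{"hand":0,"dx":0,"dy":0,"dz":0,"yaw":0},{"hand":0,"dx":0,"dy":0,"dz":0,"yaw":0},{"hand":0,"dx":0,"dy":0,"dz":0,"yaw":0},{"hand":0,"dx":0,"dy":-10,"dz":0,"yaw":0},{"hand":0,"dx":0,"dy":-40,"dz":0,"yaw":0},{"hand":0,"dx":0,"dy":-80,"dz":0,"yaw":0},{"hand":0,"dx":0,"dy":-120,"dz":0,"yaw":0},{"hand":0,"dx":0,"dy":-150,"dz":0,"yaw":0},{"hand":0,"dx":0,"dy":-150,"dz":0,"yaw":0}]'
python3 -m crank '[{"hand":0,"dx":0,"dy":0,"dz":0,"yaw":0},{"hand":0,"dx":0,"dy":0,"dz":0,"yaw":0},{"hand":0,"dx":0,"dy":0,"dz":0,"yaw":0}]'
python3 - <<'E'
from h import *
snap('scene','s11');snap('wrist','w11');snap('top','t11')
s=cv2.imread('pics/s11.png');cv2.imwrite('pics/c_s11.png',cv2.convertScaleAbs(cv2.resize(s[150:250,190:280],None,fx=6,fy=6,interpolation=cv2.INTER_CUBIC),alpha=1.6))
o=bot.observe();print(o['position'],o['grip_width'])
E
```

```text
clock: 12.95
position: [0.564, -0.0119, 0.2354]
tool_rot: [-1.579, -0.0, 1.635]
force: [0.9, 0.1, 0.8]
grip_width: 0.0854
clock: 13.2
position: [0.5611, -0.0117, 0.2278]
tool_rot: [-1.569, 0.0, 1.636]
force: [0.7, 0.1, -0.3]
grip_width: 0.0853
[ 0.5613 -0.0117  0.2278] 0.0855145626451667
```

View pics/c_s11.png

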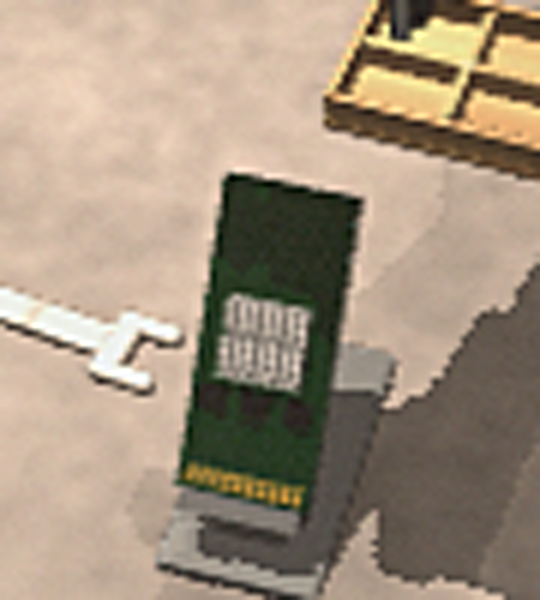

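View pics/w11.png

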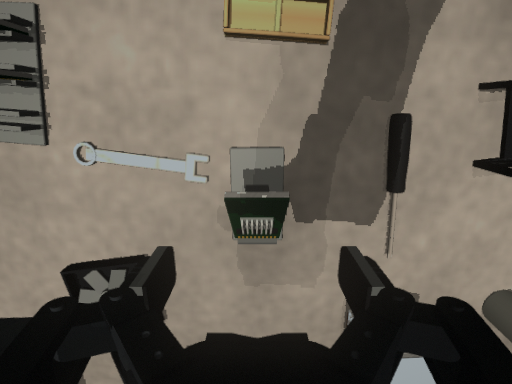

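Run:
```python
from h import *
im=cv2.imread('pics/w11.png');cv2.imwrite('pics/c_w11.png',cv2.convertScaleAbs(cv2.resize(im[140:250,210:305],None,fx=6,fy=5,interpolation=cv2.INTER_CUBIC),alpha=2))
```

View pics/c_w11.png

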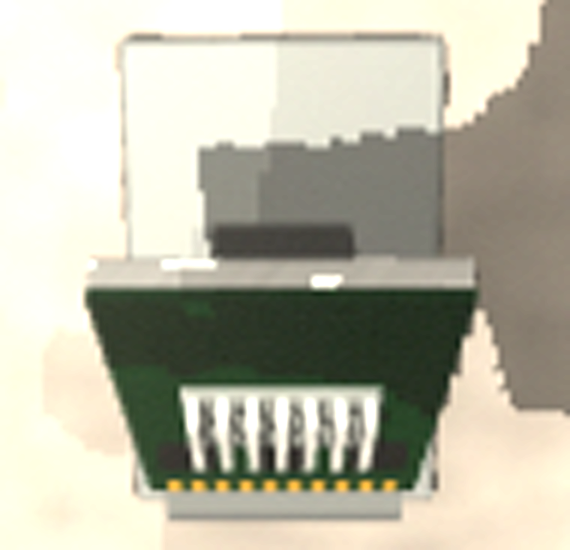

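Run:
```python
from h import *
cp=lambda p:(np.array(p,float)+.5)/[6,5]-.5+[210,140]
c,s=np.cos(Ey),np.sin(Ey)
def te(P): d=P-E0; return np.c_[c*d[:,0]+s*d[:,1],-s*d[:,0]+c*d[:,1],P[:,2]]*1000
for nm,p,z in [('top back',[[88,259],[475,259]],.1346),('top front',[[88,288],[475,290]],.1397),('bottom front',[[148,491],[418,491]],.0401),('ledge',[[168,518],[402,516]],.044),('fin base?',[[182,388],[382,388]],.1),('base rear',[[125,36],[443,38]],.008)]:
    P=onz('wrist',cp(p),z);print(nm,te(P).round(1).tolist(),te(P).mean(0).round(1))
go(ew([-3.2+4-4,0,0])+[0,0,0.],np.pi/2+Ey)
```

```text
top back [[-40.4, -29.3, 134.6], [-40.1, 26.7, 134.6]] [-40.2  -1.3 134.6]
top front [[-36.7, -28.9, 139.7], [-36.1, 26.3, 139.7]] [-36.4  -1.3 139.7]
bottom front [[49.2, -30.3, 40.1], [49.6, 27.4, 40.1]] [49.4 -1.4 40.1]
ledge [[55.0, -25.9, 44.0], [54.7, 23.8, 44.0]] [54.8 -1.  44. ]
fin base? [[-2.7, -18.5, 100.0], [-2.5, 15.7, 100.0]] [ -2.6  -1.4 100. ]
base rear [[-62.5, -34.4, 8.0], [-61.7, 33.2, 8.0]] [-62.1  -0.6   8. ]
t 13.35 shift mm [  1.9623 227.7166 -31.0571] yaw -0.0048346765201010555 tool x ang 1.6359616502747956 rot [-1.5692  0.0001  1.636 ]
```

Run:
```python
from h import *
p=ew([-2.1,-1.6,77]);print(p);go(p,1.636)
```

```text
[ 0.593  -0.0093  0.077 ]
t 13.35 shift mm [  0.3572 150.7151 -32.0384] yaw -3.8349725204334106e-05 tool x ang 1.6359616502747956 rot [-1.5692  0.0001  1.636 ]
```

```bash
python3 -m crank '[{"hand":0,"dx":0,"dy":0,"dz":-16,"yaw":0},{"hand":0,"dx":0,"dy":15,"dz":-32,"yaw":0},{"hand":0,"dx":0,"dy":40,"dz":-32,"yaw":0},{"hand":0,"dx":0,"dy":65,"dz":-32,"yaw":0},{"hand":0,"dx":0,"dy":90,"dz":-32,"yaw":0},{"hand":0,"dx":0,"dy":110,"dz":-32,"yaw":0},{"hand":0,"dx":0,"dy":125,"dz":-32,"yaw":0},{"hand":0,"dx":0,"dy":138,"dz":-32,"yaw":0},{"hand":0,"dx":0,"dy":145,"dz":-32,"yaw":0},{"hand":0,"dx":0,"dy":147,"dz":-32,"yaw":0},{"hand":0,"dx":0,"dy":147,"dz":-32,"yaw":0},{"hand":0,"dx":0,"dy":147,"dz":-32,"yaw":0}]'
python3 - <<'E'
from h import *
snap('wrist','w12');snap('scene','s12');o=bot.observe();print(o['position'],o['force'],o['moment'])
p=ew([-2.1,-1.6,77]);go(p,1.636)
E
```

```text
clock: 14.35
position: [0.594, -0.0096, 0.0821]
tool_rot: [-1.571, 0.0, 1.636]
force: [-0.2, 0.5, -0.4]
grip_width: 0.0853
[ 0.5941 -0.0096  0.0824] [-0.776   0.1488  0.5751] [-0.0344 -0.0328  0.0047]
t 14.45 shift mm [0.3547 5.386  1.039 ] yaw -0.00010092742720502201 tool x ang 1.635899072572795 rot [-1.5719  0.      1.6359]
```

View pics/w12.png

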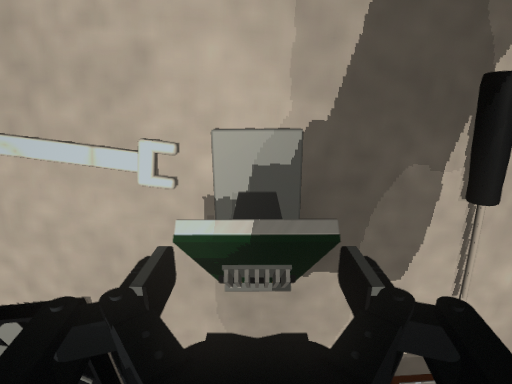

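```bash
python3 -m crank '[{"hand":0,"dx":0,"dy":2,"dz":1,"yaw":0},{"hand":0,"dx":0,"dy":4,"dz":1,"yaw":0},{"hand":0,"dx":0,"dy":4,"dz":1,"yaw":0},{"hand":0,"dx":0,"dy":4,"dz":1,"yaw":0},{"hand":1,"dx":0,"dy":4,"dz":1,"yaw":0},{"hand":1,"dx":0,"dy":4,"dz":1,"yaw":0},{"hand":1,"dx":0,"dy":4,"dz":1,"yaw":0},{"hand":1,"dx":0,"dy":4,"dz":1,"yaw":0},{"hand":1,"dx":0,"dy":4,"dz":1,"yaw":0},{"hand":1,"dx":0,"dy":4,"dz":1,"yaw":0},{"hand":1,"dx":0,"dy":4,"dz":1,"yaw":0},{"hand":1,"dx":0,"dy":4,"dz":1,"yaw":0}]' 60
python3 - <<'E'
from h import *
snap('wrist','w13');snap('scene','s13');o=bot.observe();print(o['position'],o['force'],o['moment'])
s=cv2.imread('pics/s13.png');cv2.imwrite('pics/c_s13.png',cv2.convertScaleAbs(cv2.resize(s[140:260,170:300],None,fx=5,fy=5,interpolation=cv2.INTER_CUBIC),alpha=1.6))
E
```

```text
clock: 15.45
position: [0.5927, -0.0097, 0.0779]
tool_rot: [-1.571, 0.0, 1.636]
force: [-2.2, -0.3, 6.6]
grip_width: 0.0542
[ 0.5927 -0.0097  0.078 ] [-1.8857 -0.2799  6.2959] [0.0207 0.4406 0.0846]
```

View pics/w13.png

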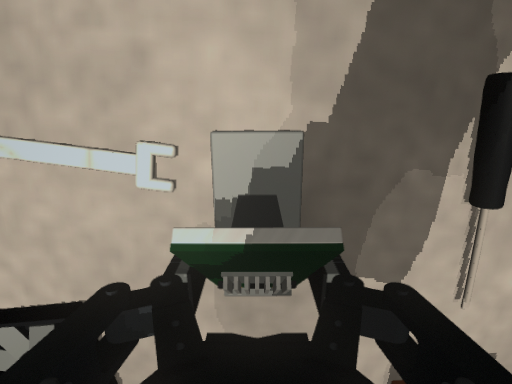

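View pics/c_s13.png

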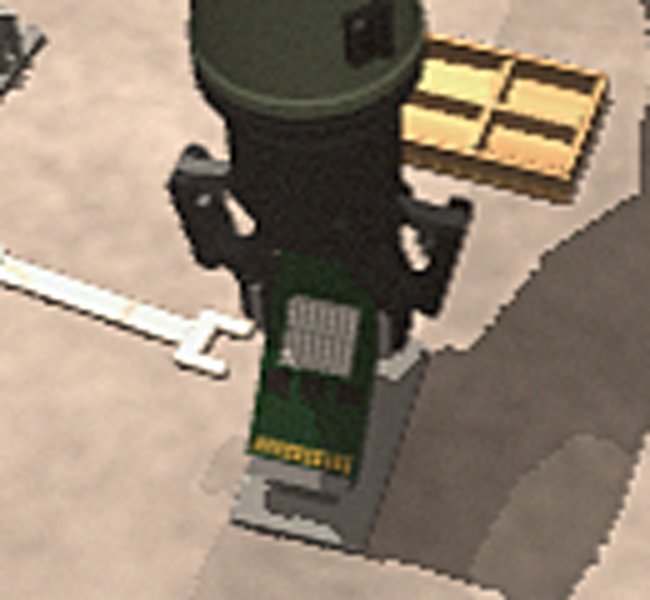

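```bash
python3 -m crank '[{"hand":1,"dx":0,"dy":-4,"dz":-1,"yaw":0},{"hand":1,"dx":0,"dy":-12,"dz":-2,"yaw":0},{"hand":1,"dx":0,"dy":-25,"dz":-3,"yaw":0},{"hand":1,"dx":0,"dy":-45,"dz":-3,"yaw":0},{"hand":1,"dx":0,"dy":-70,"dz":-3,"yaw":0},{"hand":1,"dx":0,"dy":-95,"dz":-3,"yaw":0},{"hand":1,"dx":0,"dy":-115,"dz":-3,"yaw":0},{"hand":1,"dx":0,"dy":-125,"dz":-3,"yaw":0},{"hand":1,"dx":0,"dy":-130,"dz":-3,"yaw":0},{"hand":1,"dx":0,"dy":-130,"dz":-3,"yaw":0},{"hand":1,"dx":0,"dy":-130,"dz":-3,"yaw":0}]' 60
python3 - <<'E'
from h import *
snap('wrist','w14');snap('scene','s14');o=bot.observe();print(o['position'],o['force'],o['moment'])
s=cv2.imread('pics/s14.png');cv2.imwrite('pics/c_s14.png',cv2.convertScaleAbs(cv2.resize(s[90:230,160:310],None,fx=4.5,fy=4.5,interpolation=cv2.INTER_CUBIC),alpha=1.6))
E
```

```text
clock: 16.47
position: [0.5953, -0.0094, 0.2068]
tool_rot: [-1.57, 0.0, 1.636]
force: [0.6, -0.4, -2.3]
grip_width: 0.0549
[ 0.5951 -0.0095  0.2064] [-0.1808  0.8544 -1.1724] [ 0.008   0.0318 -0.0436]
```

View pics/w14.png

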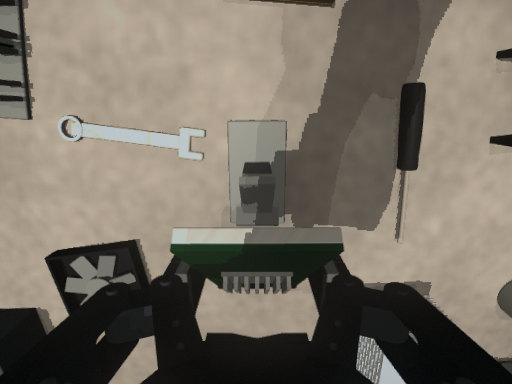

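View pics/c_s14.png

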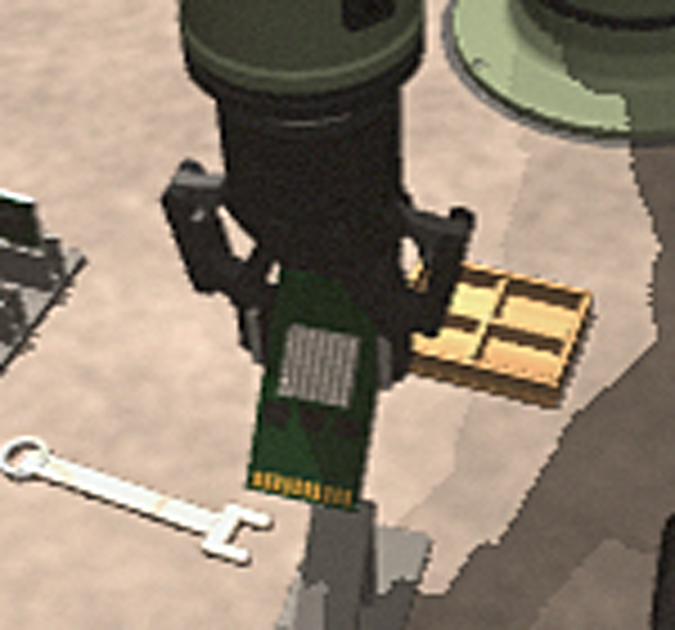

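```bash
cat >> h.py <<'E'
S0=np.array([.4753,.3191,0]); Sy=.18
def sw(p):
    p=np.array(p,float)/1000; c,s=np.cos(Sy),np.sin(Sy); return S0+p@np.array([[c,s,0],[-s,c,0],[0,0,1]])
def ts(P): P=np.atleast_2d(P);c,s=np.cos(Sy),np.sin(Sy);d=P-S0; return np.c_[c*d[:,0]+s*d[:,1],-s*d[:,0]+c*d[:,1],P[:,2]]*1000
E
python3 - <<'E'
from h import *
go(sw([25,0,200]),np.pi/2+Sy)
E
```

```text
t 16.57 shift mm [338.5273   6.5009  73.284 ] yaw -0.11474049126364694 tool x ang 1.6360558355312498 rot [-1.5689  0.      1.6361]
```

```bash
python3 -m crank '[{"hand":1,"dx":15,"dy":0,"dz":3,"yaw":0},{"hand":1,"dx":40,"dy":0,"dz":9,"yaw":-0.02},{"hand":1,"dx":75,"dy":0,"dz":16,"yaw":-0.04},{"hand":1,"dx":110,"dy":0,"dz":24,"yaw":-0.06},{"hand":1,"dx":145,"dy":0,"dz":32,"yaw":-0.08},{"hand":1,"dx":180,"dy":0,"dz":40,"yaw":-0.1},{"hand":1,"dx":215,"dy":0,"dz":47,"yaw":-0.115},{"hand":1,"dx":250,"dy":0,"dz":55,"yaw":-0.115},{"hand":1,"dx":280,"dy":0,"dz":62,"yaw":-0.115},{"hand":1,"dx":310,"dy":0,"dz":68,"yaw":-0.115},{"hand":1,"dx":330,"dy":0,"dz":72,"yaw":-0.115},{"hand":1,"dx":338,"dy":0,"dz":73,"yaw":-0.115}]'
python3 -m crank '[{"hand":1,"dx":0,"dy":0,"dz":0,"yaw":0},{"hand":1,"dx":0,"dy":0,"dz":0,"yaw":0},{"hand":1,"dx":0,"dy":0,"dz":0,"yaw":0}]'
python3 - <<'E'
from h import *
snap('wrist','w15');snap('scene','s15');o=bot.observe();print(o['position'],ts(o['position']),o['force'],o['moment'])
np.save('w15.npy',np.array(ci('wrist'),dtype=object),allow_pickle=True)
im=cv2.imread('pics/w15.png');cv2.imwrite('pics/c_w15.png',cv2.convertScaleAbs(cv2.resize(im[100:240,190:320],None,fx=5,fy=4,interpolation=cv2.INTER_CUBIC),alpha=2))
E
```

```text
clock: 17.57
position: [0.4988, 0.3265, 0.2064]
tool_rot: [-1.569, -0.001, 1.755]
force: [0.3, 0.7, -1.7]
grip_width: 0.0548
clock: 17.82
position: [0.5013, 0.3213, 0.2072]
tool_rot: [-1.57, 0.001, 1.749]
force: [0.3, 0.2, -1.5]
grip_width: 0.0552
[0.5014 0.3215 0.2075] [[ 26.1234  -2.2759 207.5093]] [-0.9211 -0.2577 -2.1024] [ 0.0011 -0.0149  0.0232]
```

View pics/w15.png

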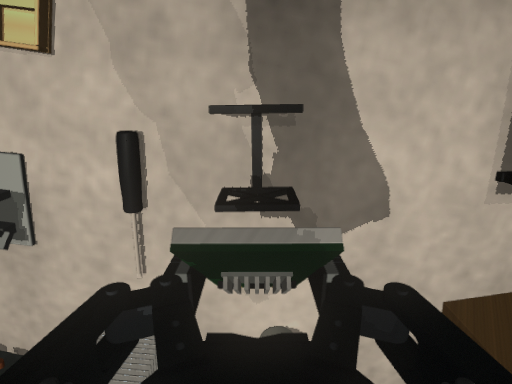

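View pics/c_w15.png

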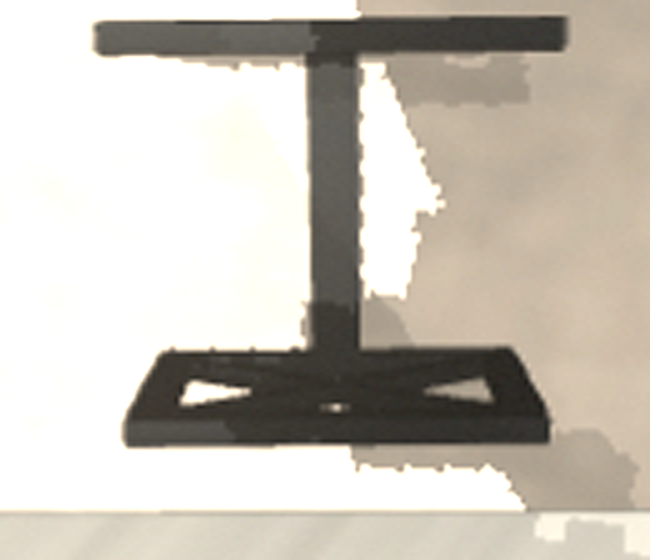

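Run:
```python
from h import *
C=[np.array(c,float) for c in np.load('w15.npy',allow_pickle=True)]
cp=lambda p:(np.array(p,float)+.5)/[5,4]-.5+[190,100]
P=onz('wrist',cp([[95,21],[568,17],[568,50],[96,54],[128,420],[548,417],[550,441],[126,446]]),.07,C);print(ts(P).round(1))
n=P[:4].mean(0);f=P[4:].mean(0);print('sep',np.linalg.norm(f-n),'yaw',np.arctan2(*(f-n)[[1,0]]),'c',P.mean(0))
for a,b in((0,1),(3,2),(4,5),(7,6)): d=P[b]-P[a];print(np.linalg.norm(d),np.arctan2(-d[0],d[1]))
o=bot.observe();print(o['tool_rot'])
# module top end
Q=onz('wrist',cp([[-90,512],[760,512]]),.2075+.0197+51.5*.766e-3,C);print(ts(Q))
```

```text
[[-52.6 -47.1  70. ]
 [-53.3  42.5  70. ]
 [-45.7  42.8  70. ]
 [-45.  -47.3  70. ]
 [ 47.4 -45.2  70. ]
 [ 46.7  42.7  70. ]
 [ 53.4  43.4  70. ]
 [ 54.6 -46.   70. ]]
sep 0.09969039362690565 yaw 0.19031886846706467 c [0.4763 0.3175 0.07  ]
0.08962761701715559 0.18785734152217112
0.09010251204396855 0.1879617304168793
0.08793592899009241 0.18719295296439362
0.08941291270240871 0.19344324213353103
[-1.5707  0.0006  1.749 ]
[[-12.8199 -29.1121 266.649 ]
 [-12.6972  25.5719 266.649 ]]
```

```bash
cat >> h.py <<'E'
S0=np.array([.4763,.3175,0]); Sy=.189
E
python3 - <<'E'
from h import *
print(ts(bot.observe()['position']));go(sw([14,0,112]),np.pi/2+Sy)
for s in [78.5]:
  for th in (50,45,40,35,30,25,20,15,10,5,0):
    t=np.radians(th);g=np.array([54,70])+(s-11)*np.array([-np.cos(t),np.sin(t)])+4*np.array([np.sin(t),np.cos(t)]);print(th,(g-[0,19.7]).round(1))
E
```

```text
[[ 25.4203  -0.7515 207.5093]]
t 17.92 shift mm [ 0.6838 95.5097 11.4214] yaw -0.010788235929503287 tool x ang 1.7490080908653933 rot [-1.5707  0.0006  1.749 ]
50 [ 13.7 104.6]
45 [  9.1 100.9]
40 [ 4.9 96.8]
35 [ 1.  92.3]
30 [-2.5 87.5]
25 [-5.5 82.5]
20 [-8.1 77.1]
15 [-10.2  71.6]
10 [-11.8  66. ]
5 [-12.9  60.2]
0 [-13.5  54.3]
```

```bash
python3 -m crank '[{"hand":1,"dx":1,"dy":20,"dz":6,"yaw":-0.005},{"hand":1,"dx":1,"dy":45,"dz":11.5,"yaw":-0.011},{"hand":1,"dx":1,"dy":70,"dz":11.5,"yaw":-0.011},{"hand":1,"dx":1,"dy":85,"dz":11.5,"yaw":-0.011},{"hand":1,"dx":1,"dy":93,"dz":11.5,"yaw":-0.011},{"hand":1,"dx":1,"dy":96,"dz":11.5,"yaw":-0.011},{"hand":1,"dx":1,"dy":96,"dz":11.5,"yaw":-0.011},{"hand":1,"dx":1,"dy":96,"dz":11.5,"yaw":-0.011},{"hand":1,"dx":1,"dy":96,"dz":11.5,"yaw":-0.011},{"hand":1,"dx":1,"dy":96,"dz":11.5,"yaw":-0.011}]'
python3 - <<'E'
from h import *
snap('wrist','w16');snap('scene','s16');o=bot.observe();print(ts(o['position']),o['force'],o['moment']);go(sw([14,0,106]),np.pi/2+Sy)
s=cv2.imread('pics/s16.png');cv2.imwrite('pics/c_s16.png',cv2.convertScaleAbs(cv2.resize(s[140:260,310:440],None,fx=5,fy=5,interpolation=cv2.INTER_CUBIC),alpha=1.8))
E
```

```text
clock: 18.75
position: [0.4897, 0.3222, 0.1125]
tool_rot: [-1.572, -0.001, 1.762]
force: [-0.4, 0.0, -2.1]
grip_width: 0.0549
[[ 13.8708   2.0622 112.192 ]] [-0.2359  0.1423 -2.2053] [-0.0143  0.0245 -0.0536]
t 18.85 shift mm [-2.0648  6.1913 -0.1195] yaw 0.002177612402052276 tool x ang 1.7619739391969491 rot [-1.5716 -0.0004  1.762 ]
```

View pics/w16.png

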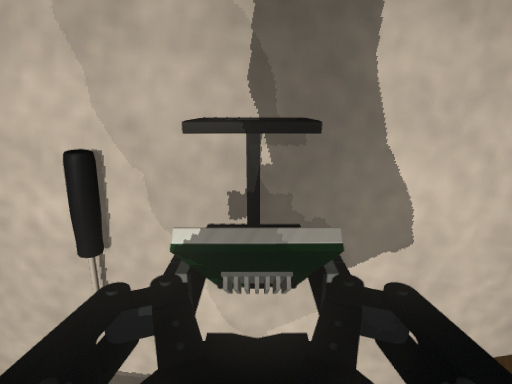

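View pics/c_s16.png

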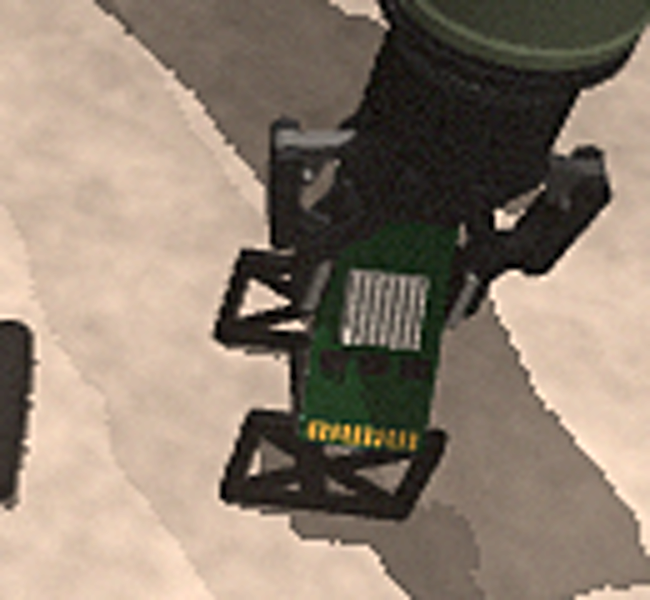

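```bash
python3 -m crank '[{"hand":1,"dx":-1,"dy":2,"dz":0,"yaw":0.002},{"hand":1,"dx":-2,"dy":4,"dz":0,"yaw":0.002},{"hand":1,"dx":-2,"dy":6,"dz":0,"yaw":0.002},{"hand":1,"dx":-2,"dy":7,"dz":0,"yaw":0.002},{"hand":1,"dx":-2,"dy":7,"dz":0,"yaw":0.002},{"hand":1,"dx":-2,"dy":7,"dz":0,"yaw":0.002}]' 40
python3 - <<'E'
from h import *
o=bot.observe();print(ts(o['position']),o['force'],o['moment'],o['tool_rot'])
E
```

```text
clock: 19.35
position: [0.4903, 0.3201, 0.1048]
tool_rot: [-1.572, -0.0, 1.76]
force: [4.7, 0.7, -1.5]
grip_width: 0.055
[[ 14.2811  -0.0926 104.7596]] [ 4.6762  0.7274 -1.5412] [ 0.0898 -1.3681  0.0547] [-1.572  -0.0002  1.7597]
```

```bash
python3 -m crank '[{"hand":1,"dx":0,"dy":1.2,"dz":1.5,"yaw":0},{"hand":1,"dx":0,"dy":2.4,"dz":3,"yaw":0},{"hand":1,"dx":0,"dy":3.7,"dz":4.6,"yaw":0},{"hand":1,"dx":0,"dy":5.7,"dz":6.7,"yaw":0},{"hand":1,"dx":0,"dy":7.8,"dz":8.8,"yaw":0},{"hand":1,"dx":0,"dy":10,"dz":10.8,"yaw":0},{"hand":1,"dx":0,"dy":12.3,"dz":12.7,"yaw":0},{"hand":1,"dx":0,"dy":12.3,"dz":12.7,"yaw":0},{"hand":1,"dx":0,"dy":12.3,"dz":12.7,"yaw":0}]' 40
python3 - <<'E'
from h import *
snap('wrist','w17');snap('scene','s17');o=bot.observe();print(ts(o['position']),o['force'],o['moment'])
s=cv2.imread('pics/s17.png');cv2.imwrite('pics/c_s17.png',cv2.convertScaleAbs(cv2.resize(s[140:260,310:440],None,fx=5,fy=5,interpolation=cv2.INTER_CUBIC),alpha=1.8))
E
```

```text
clock: 20.1
position: [0.4778, 0.318, 0.0928]
tool_rot: [-1.572, -0.001, 1.76]
force: [2.8, 0.3, 5.0]
grip_width: 0.055
[[ 1.5895  0.2536 92.8193]] [4.0943 0.7694 4.7943] [ 0.2099 -1.1404  0.0293]
```

View pics/w17.png

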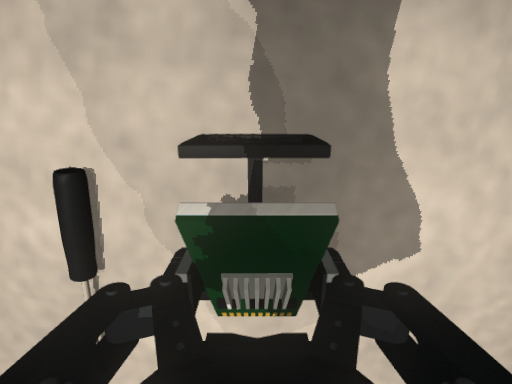

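View pics/c_s17.png

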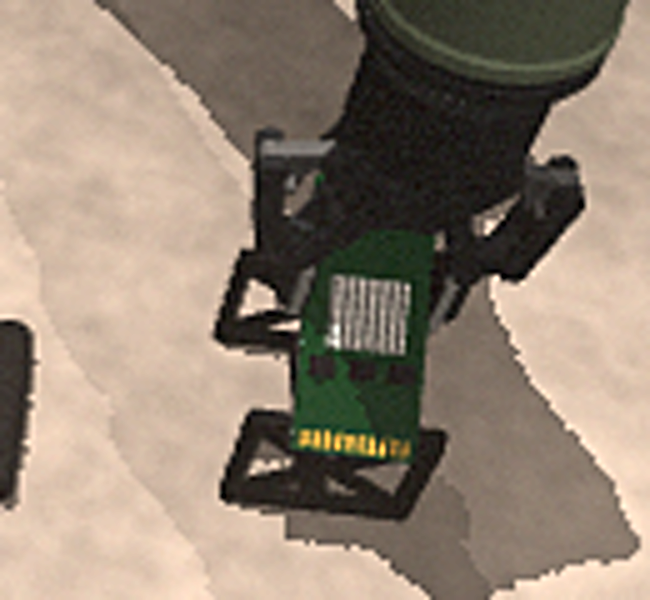

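```bash
python3 -m crank '[{"hand":1,"dx":0,"dy":2.4,"dz":1.8,"yaw":0},{"hand":1,"dx":0,"dy":4.8,"dz":3.5,"yaw":0},{"hand":1,"dx":0,"dy":7.3,"dz":5,"yaw":0},{"hand":1,"dx":0,"dy":9.8,"dz":6.5,"yaw":0},{"hand":1,"dx":0,"dy":12.5,"dz":7.8,"yaw":0},{"hand":1,"dx":0,"dy":15.2,"dz":9.1,"yaw":0},{"hand":1,"dx":0,"dy":18,"dz":10.2,"yaw":0},{"hand":1,"dx":0,"dy":20.7,"dz":11.2,"yaw":0},{"hand":1,"dx":0,"dy":20.7,"dz":11.2,"yaw":0},{"hand":1,"dx":0,"dy":20.7,"dz":11.2,"yaw":0}]' 40
python3 - <<'E'
from h import *
snap('wrist','w18');snap('scene','s18');o=bot.observe();print(ts(o['position']),o['force'],o['moment'])
s=cv2.imread('pics/s18.png');cv2.imwrite('pics/c_s18.png',cv2.convertScaleAbs(cv2.resize(s[140:260,310:440],None,fx=5,fy=5,interpolation=cv2.INTER_CUBIC),alpha=1.8))
E
```

```text
clock: 21.03
position: [0.4661, 0.3157, 0.0718]
tool_rot: [-1.571, -0.0, 1.76]
force: [-1.0, -0.3, 5.9]
grip_width: 0.0547
[[-10.3786   0.1806  71.8361]] [-1.3805 -1.1566  4.4254] [ 0.0609 -0.2748 -0.0171]
```

View pics/w18.png

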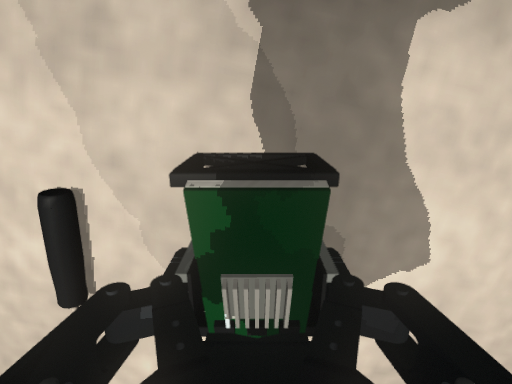

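View pics/c_s18.png

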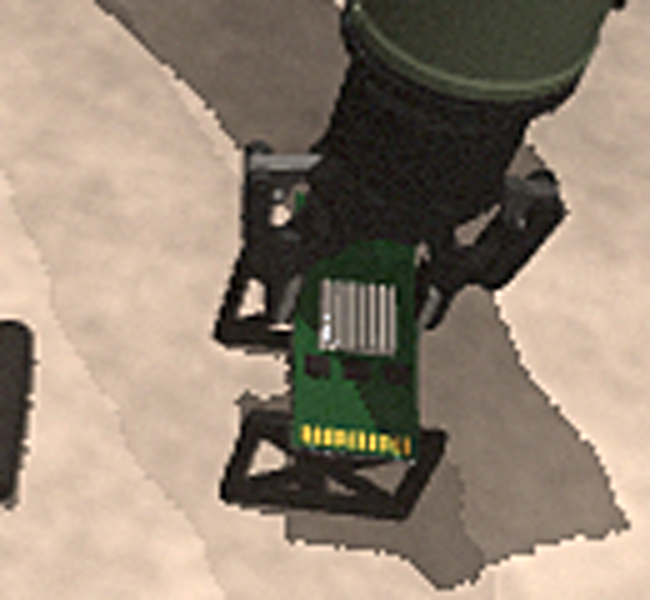

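```bash
python3 -m crank '[{"hand":1,"dx":0,"dy":2.4,"dz":0.8,"yaw":0},{"hand":1,"dx":0,"dy":5,"dz":1.4,"yaw":0},{"hand":1,"dx":0,"dy":7.5,"dz":2,"yaw":0},{"hand":1,"dx":0,"dy":10,"dz":2.4,"yaw":0},{"hand":1,"dx":0,"dy":12,"dz":2.7,"yaw":0},{"hand":1,"dx":0,"dy":14,"dz":3,"yaw":0},{"hand":1,"dx":0,"dy":15.5,"dz":3,"yaw":0},{"hand":1,"dx":0,"dy":15.5,"dz":3,"yaw":0},{"hand":1,"dx":0,"dy":15.5,"dz":3,"yaw":0}]' 40
python3 - <<'E'
from h import *
snap('wrist','w19');snap('scene','s19');o=bot.observe();print(ts(o['position']),o['force'],o['moment'])
im=cv2.imread('pics/w19.png');cv2.imwrite('pics/c_w19.png',cv2.convertScaleAbs(cv2.resize(im[130:330,160:350],None,fx=4,fy=3,interpolation=cv2.INTER_CUBIC),alpha=2.2))
s=cv2.imread('pics/s19.png');cv2.imwrite('pics/c_s19.png',cv2.convertScaleAbs(cv2.resize(s[140:260,310:440],None,fx=5,fy=5,interpolation=cv2.INTER_CUBIC),alpha=1.8))
E
```

```text
clock: 21.88
position: [0.4626, 0.315, 0.0561]
tool_rot: [-1.57, 0.0, 1.76]
force: [-2.9, 0.1, 5.1]
grip_width: 0.055
[[-13.7127   0.1458  56.1378]] [-3.1684  0.0119  3.6434] [0.0872 0.1888 0.02  ]
```

View pics/c_w19.png

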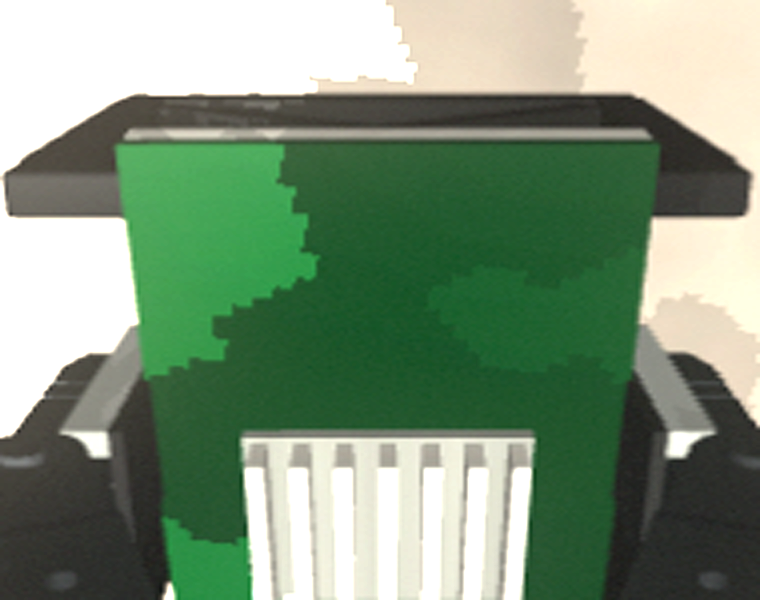

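View pics/c_s19.png

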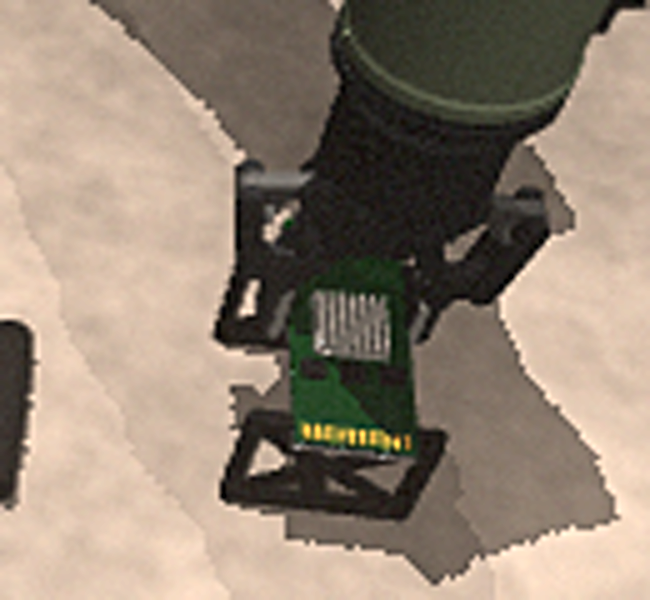

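Run:
```python
from h import *
cp=lambda p:(np.array(p,float)+.5)/[4,3]-.5+[160,130]
for z in(.078,.082,.086):
    P=ts(onz('wrist',cp([[117,143],[659,142]]),z));print('top front edge',z,P.round(1).tolist(),np.linalg.norm(P[1]-P[0]))
P=ts(onz('wrist',cp([[6,173],[750,172],[748,215],[6,214]]),.07));print(P.round(1))
P=ts(onz('wrist',cp([[242,434],[535,434]]),.0865));print('fins',P.round(1))
```

```text
top front edge 0.078 [[-60.2, -29.2, 78.0], [-60.3, 30.3, 78.0]] 59.483469353839816
top front edge 0.082 [[-61.1, -28.2, 82.0], [-61.3, 29.3, 82.0]] 57.5132096725508
top front edge 0.086 [[-62.1, -27.3, 86.0], [-62.2, 28.3, 86.0]] 55.54294999126175
[[-53.4 -44.8  70. ]
 [-53.6  43.5  70. ]
 [-46.4  43.9  70. ]
 [-46.6 -45.5  70. ]]
fins [[-16.8 -16.2  86.5]
 [-16.7  17.3  86.5]]
```

```bash
python3 -m crank '[{"hand":1,"dx":0,"dy":1,"dz":0.5,"yaw":0},{"hand":1,"dx":-0.4,"dy":2,"dz":1,"yaw":0},{"hand":1,"dx":-0.8,"dy":2.5,"dz":2,"yaw":0},{"hand":1,"dx":-1.2,"dy":2.5,"dz":3,"yaw":0},{"hand":1,"dx":-1.2,"dy":2.5,"dz":3,"yaw":0},{"hand":1,"dx":-1.2,"dy":2.5,"dz":3,"yaw":0},{"hand":1,"dx":-1.2,"dy":2.5,"dz":3,"yaw":0}]' 40
python3 - <<'E'
from h import *
snap('wrist','w20');o=bot.observe();print(ts(o['position']),o['force'],o['moment'])
im=cv2.imread('pics/w20.png');cv2.imwrite('pics/c_w20.png',cv2.convertScaleAbs(cv2.resize(im[130:330,160:350],None,fx=4,fy=3,interpolation=cv2.INTER_CUBIC),alpha=2.2))
E
```

```text
clock: 22.57
position: [0.4615, 0.3139, 0.0541]
tool_rot: [-1.573, -0.001, 1.76]
force: [1.4, 1.4, 6.2]
grip_width: 0.055
[[-15.2282  -0.7758  54.1409]] [3.1092 2.4685 6.1312] [ 0.5167 -0.9804  0.1016]
```

View pics/c_w20.png

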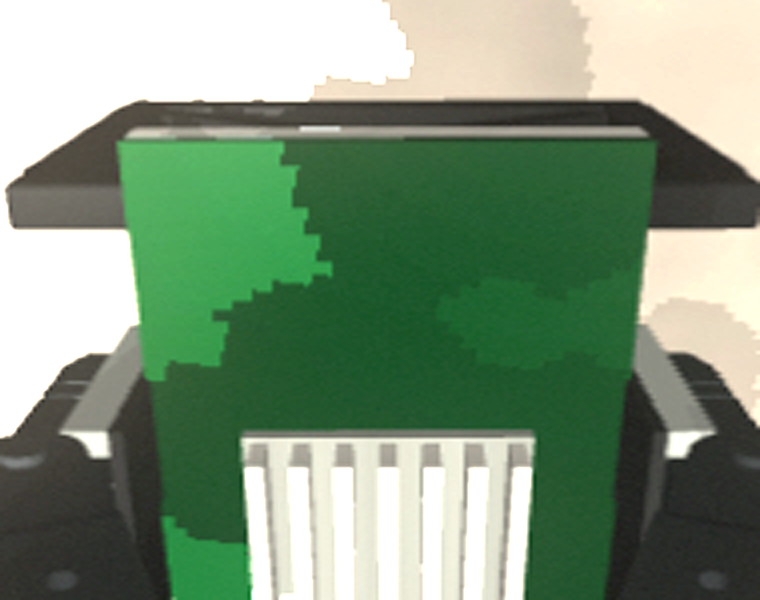

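Run:
```python
from h import *
cp=lambda p:(np.array(p,float)+.5)/[4,3]-.5+[160,130]
for z in(.078,.082,.086):
    P=ts(onz('wrist',cp([[119,142],[657,141]]),z));print('top front edge',z,P.round(1).tolist(),np.linalg.norm(P[1]-P[0]))
P=ts(onz('wrist',cp([[9,185],[758,183],[757,227],[9,226]]),.07));print(P.round(1))
P=ts(onz('wrist',cp([[242,434],[535,434]]),.0865));print('fins',P.round(1))
```

```text
top front edge 0.078 [[-62.4, -29.4, 78.0], [-62.5, 28.6, 78.0]] 57.97472130402122
top front edge 0.082 [[-63.4, -28.4, 82.0], [-63.5, 27.6, 82.0]] 56.01838858546253
top front edge 0.086 [[-64.4, -27.4, 86.0], [-64.5, 26.6, 86.0]] 54.0620558669039
[[-53.6 -44.8  70. ]
 [-53.9  43.   70. ]
 [-46.6  43.6  70. ]
 [-46.8 -45.5  70. ]]
fins [[-19.7 -16.8  86.5]
 [-19.6  16.1  86.5]]
```

```bash
python3 -m crank '[{"hand":1,"dx":0,"dy":1,"dz":0.5,"yaw":0},{"hand":1,"dx":0,"dy":2,"dz":1,"yaw":0},{"hand":1,"dx":0,"dy":3,"dz":1.5,"yaw":0},{"hand":1,"dx":0,"dy":3.5,"dz":1.5,"yaw":0},{"hand":1,"dx":0,"dy":3.5,"dz":1.5,"yaw":0},{"hand":1,"dx":0,"dy":3.5,"dz":1.5,"yaw":0}]' 40
python3 - <<'E'
from h import *
snap('wrist','w21');snap('scene','s21');o=bot.observe();print(ts(o['position']),o['force'],o['moment'])
im=cv2.imread('pics/w21.png');cv2.imwrite('pics/c_w21.png',cv2.convertScaleAbs(cv2.resize(im[130:330,160:350],None,fx=4,fy=3,interpolation=cv2.INTER_CUBIC),alpha=2.2))
s=cv2.imread('pics/s21.png');cv2.imwrite('pics/c_s21.png',cv2.convertScaleAbs(cv2.resize(s[180:250,340:420],None,fx=8,fy=8,interpolation=cv2.INTER_CUBIC),alpha=1.8))
E
```

```text
clock: 23.12
position: [0.4603, 0.3135, 0.0513]
tool_rot: [-1.574, -0.001, 1.76]
force: [-0.5, -1.4, 20.5]
grip_width: 0.0548
[[-16.4283  -0.8743  51.3196]] [ 0.541  -1.3786 21.4894] [-0.197  -0.4923  0.034 ]
```

View pics/c_w21.png

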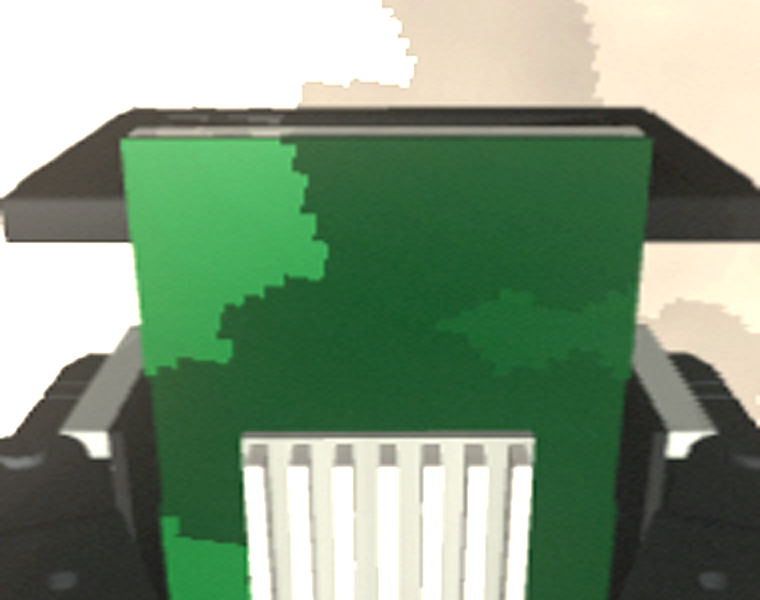

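View pics/c_s21.png

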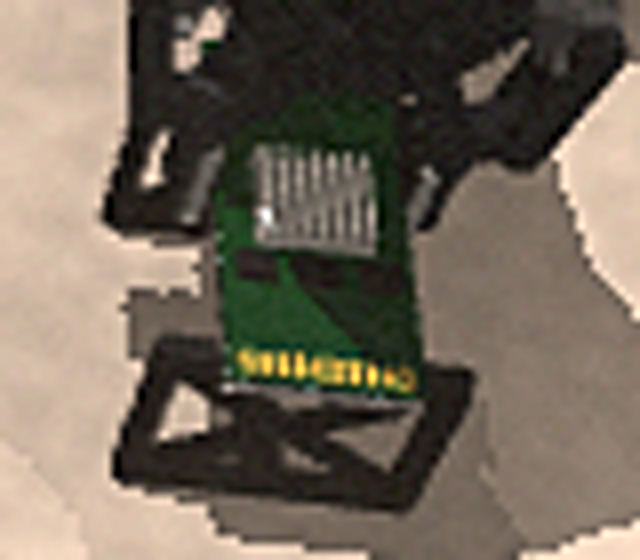

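Run:
```python
from h import *
cp=lambda p:(np.array(p,float)+.5)/[4,3]-.5+[160,130]
for z in(.078,.08):
    P=ts(onz('wrist',cp([[122,139],[652,138]]),z));print('top front edge',z,P.round(1).tolist(),np.linalg.norm(P[1]-P[0]))
P=ts(onz('wrist',cp([[6,199],[766,197],[766,241],[6,240]]),.07));print(P.round(1))
cs=lambda p:(np.array(p,float)+.5)/8-.5+[340,180]
P=ts(onz('scene',cs([[222,383],[418,402]]),.078));print('low end scene',P.round(1))
P=ts(onz('scene',cs([[160,338],[478,373]]),.07));print('rail scene inner/outer?',P.round(1))
```

```text
top front edge 0.078 [[-64.8, -28.4, 78.0], [-64.9, 27.2, 78.0]] 55.67485358404299
top front edge 0.08 [[-65.3, -28.0, 80.0], [-65.3, 26.7, 80.0]] 54.712212007402435
[[-53.5 -44.5  70. ]
 [-53.7  43.   70. ]
 [-46.5  43.8  70. ]
 [-46.8 -45.2  70. ]]
low end scene [[ 66.4 -30.5  78. ]
 [ 65.   24.3  78. ]]
rail scene inner/outer? [[ 47.  -45.5  70. ]
 [ 46.4  45.3  70. ]]
```

```bash
python3 -m crank '[{"hand":1,"dx":0,"dy":-1,"dz":0,"yaw":0},{"hand":1,"dx":0,"dy":-1.5,"dz":0,"yaw":0},{"hand":0,"dx":0,"dy":-1.5,"dz":0,"yaw":0},{"hand":0,"dx":0,"dy":-1.5,"dz":0,"yaw":0},{"hand":0,"dx":0,"dy":-1.5,"dz":0,"yaw":0},{"hand":0,"dx":0,"dy":-1.5,"dz":0,"yaw":0},{"hand":0,"dx":0,"dy":-1.5,"dz":0,"yaw":0},{"hand":0,"dx":0,"dy":-1.5,"dz":0,"yaw":0},{"hand":0,"dx":0,"dy":-1.5,"dz":0,"yaw":0}]' 40
python3 - <<'E'
from h import *
snap('wrist','w22');o=bot.observe();print(ts(o['position']),o['force'],o['grip_width'])
E
```

```text
clock: 23.97
position: [0.459, 0.3129, 0.0515]
tool_rot: [-1.571, 0.0, 1.76]
force: [1.1, 0.3, -0.2]
grip_width: 0.0852
[[-17.8418  -1.2834  51.5485]] [ 0.2931 -0.8569  0.6163] 0.08549077457471742
```

View pics/w22.png

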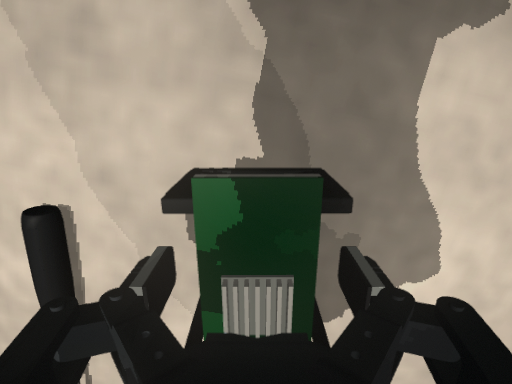

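Released cleanly. The fingers stand clear of both edges, so I'll go straight up.

```bash
python3 -m crank '[{"hand":0,"dx":0.5,"dy":-10,"dz":0,"yaw":0},{"hand":0,"dx":0.5,"dy":-30,"dz":0,"yaw":0},{"hand":0,"dx":0.5,"dy":-60,"dz":0,"yaw":0},{"hand":0,"dx":0.5,"dy":-95,"dz":0,"yaw":0},{"hand":0,"dx":0.5,"dy":-130,"dz":0,"yaw":0},{"hand":0,"dx":0.5,"dy":-160,"dz":0,"yaw":0},{"hand":0,"dx":0.5,"dy":-180,"dz":0,"yaw":0},{"hand":0,"dx":0.5,"dy":-180,"dz":0,"yaw":0},{"hand":0,"dx":0.5,"dy":-180,"dz":0,"yaw":0},{"hand":0,"dx":0.5,"dy":-180,"dz":0,"yaw":0}]'
python3 - <<'E'
from h import *
snap('wrist','w23');snap('scene','s23');snap('top','t23');o=bot.observe();print(ts(o['position']),o['force'])
np.save('w23.npy',np.array(ci('wrist'),dtype=object),allow_pickle=True)
im=cv2.imread('pics/w23.png');cv2.imwrite('pics/c_w23.png',cv2.convertScaleAbs(cv2.resize(im[130:270,195:320],None,fx=6,fy=4,interpolation=cv2.INTER_CUBIC),alpha=2.2))
E
```

```text
clock: 24.85
position: [0.4586, 0.3132, 0.2314]
tool_rot: [-1.57, 0.0, 1.76]
force: [0.4, -1.4, -0.3]
grip_width: 0.0852
[[-18.2418  -0.9755 230.6853]] [-0.5184 -0.8283  0.6282]
```

View pics/c_w23.png

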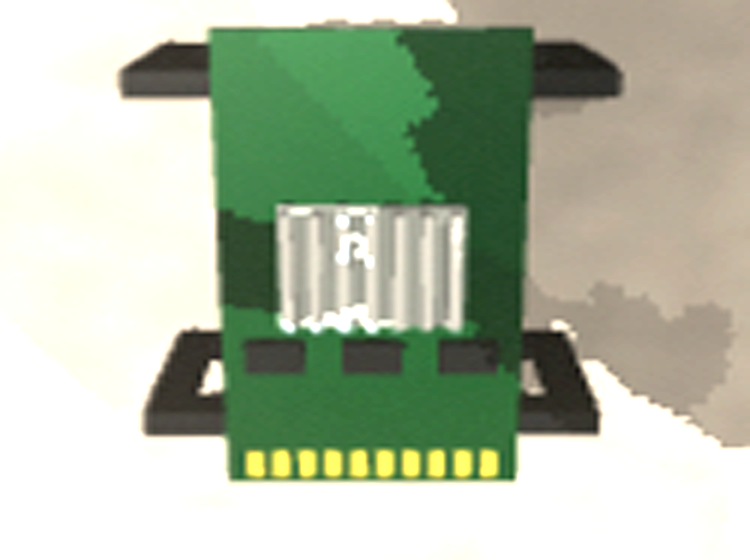

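View pics/s23.png

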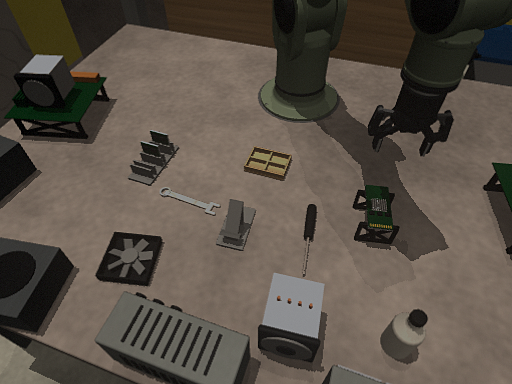

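Run:
```python
from h import *
C=[np.array(c,float) for c in np.load('w23.npy',allow_pickle=True)]
cp=lambda p:(np.array(p,float)+.5)/[6,4]-.5+[195,130]
P=ts(onz('w',cp([[209,29],[534,29],[517,480],[230,480]]),.078,C));print('module',P.round(1).tolist(),P.mean(0).round(2))
d=P[:2].mean(0)-P[2:].mean(0);print('len',np.linalg.norm(d),'yaw err',np.arctan2(-d[1],-d[0]))
Q=ts(onz('w',cp([[120,72],[622,73],[622,97],[120,97],[146,411],[600,410],[600,432],[146,434]]),.07,C));print('rails',Q.round(1).tolist(),Q.mean(0).round(2))
d=Q[:4].mean(0)-Q[4:].mean(0);print('sep',np.linalg.norm(d),'yaw',np.arctan2(-d[1],-d[0]))
```

```text
module [[-65.5, -28.5, 78.0], [-65.5, 27.2, 78.0], [63.5, 27.5, 78.0], [63.5, -28.1, 78.0]] [-0.98 -0.49 78.  ]
len 128.99828348372216 yaw err 0.002692352447105475
rails [[-53.4, -45.4, 70.0], [-53.1, 43.9, 70.0], [-46.7, 44.2, 70.0], [-46.7, -45.7, 70.0], [45.3, -44.7, 70.0], [45.0, 43.9, 70.0], [52.0, 44.2, 70.0], [52.7, -45.0, 70.0]] [-0.64 -0.59 70.  ]
sep 98.73972634816532 yaw 0.003440685811340207
```

```bash
python3 -m crank '[{"hand":0,"dx":0,"dy":0,"dz":0,"yaw":0},{"hand":0,"dx":0,"dy":0,"dz":0,"yaw":0},{"hand":0,"dx":0,"dy":0,"dz":0,"yaw":0}]'; python3 -c "
from workcell import bot
print(bot.job_done())"
```

```text
clock: 25.25
position: [0.4589, 0.3134, 0.2313]
tool_rot: [-1.57, 0.0, 1.76]
force: [0.8, -0.2, -0.8]
grip_width: 0.0855
the job is handed in; nothing more can be done
None
```

I took the tall module from the rack and laid it back on the sloped rest, face out with its lower end on the ledge, then let go. I then took it again, laid it flat across the two rails with the fins up, let go, and handed the job in at about 25 s. The two short modules are still in the rack.

**On the rest:** after release the module's centre line was about 0.3 mm from the ledge's centre line, and it lay at the expected slope.

**On the stand:** the final wrist-camera picture puts the module's centre within about 0.4 mm of the stand's centre. The angle between them was under 0.001 rad. The gripper was about 0.15 m above it, touching nothing.

**What disagreed:**
- On the rest the module turned less than I had planned at first. It tilted about 30° where I expected 38–40°, and it slid in the grip. I saw this in the wrist picture and moved further until it lay on the plate before letting go.
- The base outline put the rest's origin 2–5 mm further along x than its plate and ledge did. I went by the plate and ledge.

The largest force I read was about 21 N, when pressing the module onto the rails.

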